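# Make up the sowing kit and the slide kit

### The arm

A 6-joint arm with a two-finger parallel gripper is mounted at the origin on a cart in front of the work surface, level with it; the furniture and walls round the work are solid. World frame = base frame: x ahead of the robot, y to its left, z up, the work surface at z = 0. Lengths are in m, angles in rad, forces in N, time in s.
With the tool pointing down it reaches from about 0.375 to 0.9 m from the base axis. Payload 3.1 kg.
Tool frame: the origin (TCP) lies at the very end of the fingers, on their centre line; the grasp point (between the pads) lies 19 mm behind it; z points along the fingers, x is the direction in which the jaws open and shut, and the axes are right-handed (so a half turn about z gives the same grasp; the last joint's range is limited). The gripper opens to 85 mm and grips with 20 to 120 N. Pads are 22 mm wide; open, the fingers measure 114 mm over their backs; the gripper's body (76 mm by 85 mm) begins 54 mm behind the grasp point. The pads swing forward as they close: fully open they stand 13 mm farther back than shut.
Start: joints at [-1.448, 0.527, 1.433, -0, 1.181, -0.178], TCP at [0.186, -0.597, 0.231] pointing down, gripper open.
Joint ranges: [-3.08, 3.08], [-0.75, 2.2], [0.22, 2.44], [-1.43, 4.57], [0, 2.65], [-2.85, 2.85]. Speed limits (rad/s): [2.79, 2.79, 3.14, 3.14, 3.14, 3.14].

### API

Orientations are given as a unit quaternion [w, x, y, z].
In Python, from rig import * gives the robot as it stands. The module is installed in compiled form; this text tells all that it offers.
- The arm moves only by the tool apply_moves, never from a script. Its argument "steps" is a list of rows, each a list of 7 numbers: the shift along the tool's x, y, z each as a share of 200 mm, from -1 to 1, then the turn, a rotation vector about the tool's x, y, z each as a share of 90 degrees, from -1 to 1, then the closure, from 0 (fully open) to 1 (shut). A call has 1 to 5 rows; each row is the pose to reach, as a shift and turn from the pose measured when the call began, along the tool's axes at that moment; what a row does not reach only later rows make up. A row lasts 1/8 s, in which the tool goes at most 62.5 mm and 10.7 degrees, less where a joint would pass 70% of its speed; a pose out of reach is approached as far as the arm can. A call with a number of a shift or a turn outside -1 to 1 is refused whole. A call with a gripper value outside its range is refused whole. The fingers move at their own pace and stop on an object; "force" is the grip in N (left out, the last holds). Time passes only in rows, so rows that repeat a pose let the fingers close. It gives the time, the measured TCP pose, the force and the opening at its end, in the units of the state.
- sense(): the state, without advancing time (a new reading comes with each control period).
- camera(name): name is "scene" or "top"; returns (picture, depth): 384x512x3 uint8, red, green, blue; 384x512 float32, m along the optical axis (not along the pixel's ray), 0 where there is no reading.
- get_calibration(name): a dict with "intrinsics" (3x3 intrinsics, pixels), "k1" (the pictures are not rectified: a ray, as slopes to the right and down, at radius r is drawn at 1 + k1 r^2 times it, then the intrinsics apply), "rvec" (rotation vector, rad) and "tvec" (3), from world to camera coordinates, as OpenCV has them. Camera axes: x right, y down, z forward; pixel columns grow to the right and rows downward; lengths in m; the calibration is good to about 2 mm. A picture is of the moment at which its call begins. get_calibration takes no time and is no camera call.
- finish_job(): hands the job in, once; it reports no verdict.
Trained networks look in the newest picture that a camera, given by its name, has taken for a name from the list of things; names that differ only in an ending like _2 or _b are one class to them, and where a whole thing is asked for, a point or a joint stands for the part that bears it (a point fixed in the world has none). Each returns a list of dicts, best first, with "score" (0 to 1); they miss things now and then, are a little off and sometimes report something else, mostly with a low value. They report only what shows in the picture. A call takes as long as a camera call.
- spot_in(target, camera): "box" ([left, top, width, height] in pixels, round what is visible of it).
The state is a dict: "t": time; "qpos": joint angles; "qvel": joint speeds; "joint_torque": joint torques, N m; "position": TCP position; "eef_rot": TCP orientation; "wrist_force": force on the tool from outside, world axes, zero at the start; "torque": the same for the moment, N m; "grip_width": opening from 0.0 (shut) to 1.0 (fully open).
Only numpy, scipy, OpenCV 4.12 (cv2) and the standard library are available. Lean on these libraries where they do the work, as an engineer would, in place of code of your own. Each camera call takes 0.05 s, during which the arm holds its last target.

### The job

From the row of stock on the clear part of the table, make up a sowing kit in the green tray (seed jar in the large pocket, tube of dark soil in the small one) and a slide kit in the blue tray (pack of slides lying in the long middle pocket, amber dropper bottle in the larger end pocket, tube of clear water in the smaller end pocket). Everything must rest on the floor of its pocket, with the jar, bottle and tubes upright. Leave the petri dish and the loupe beside the work where they lie.

Things in the scene. Friction and masses are not known exactly. Their poses are not given: they have to be found in the camera images.
- green_tray: Green plastic tray, fixed, 106 (x) x 162 (y) mm, 12 mm thick; two square pockets 9 mm deep (floor 3 mm above the table). Origin: centre of its underside; z up. Large pocket 74 x 74 mm at x=0, y=+30 mm; small pocket 44 x 44 mm at x=0, y=-43 mm. At the left or right place, yaw within 0.4 rad.
- blue_tray: Blue plastic tray, fixed, 128 (x) x 184 (y) mm, 12 mm thick; pockets 9 mm deep (floor 3 mm above the table) in a row along y. Origin: centre of its underside; z up. Larger square end pocket 54 x 54 mm at x=0, y=+54 mm; long middle pocket 98 (x) x 50 (y) mm at x=0, y=-5 mm; smaller square end pocket 44 x 44 mm at x=0, y=-60 mm. At the left or right place, yaw within 0.4 rad.
- seed_jar: Round glass jar of brown seeds with a green lid, 54 mm in diameter, 70 mm tall, 0.11 kg, standing upright in the stock row (a similar jar far back on the table is not part of the work). Origin: centre of its underside; z up. Grip across its body.
- slide_pack: White cardboard pack of glass slides with a red stripe on top, lying flat, 30 mm (its x) x 78 mm (its y) x 28 mm high, 0.16 kg (another pack far back is not part of the work). Origin: centre of its underside; z up. Grip across the 30 mm width, in the upper half, so that the fingers stay above the tray's top (12 mm) when it is set down on the pocket floor.
- soil_tube: Round capped tube filled with dark brown soil, dark grey cap, 24 mm in diameter, 70 mm tall, 0.03 kg, standing upright. Origin: centre of its underside; z up along the tube.
- clear_tube: Round capped tube of clear contents, light beige-grey cap, 24 mm in diameter, 70 mm tall, 0.03 kg, standing upright. Origin: centre of its underside; z up along the tube.
- dropper: Amber dropper bottle with black collar and rubber bulb, upright, 98 mm tall, 0.07 kg: round body 33 mm in diameter, narrowing above about 55 mm. Origin: centre of its underside; z up. Grip high on the body, about 38 to 55 mm above its underside, so that the bulb clears the gripper (similar bottles far back on the table are not part of the work).
- dish: Bystander, to be left alone: round petri dish with lid, 64 mm in diameter, 14 mm high, lying loose at the left front. Origin: centre of its underside.
- loupe: Bystander, to be left alone: folding loupe with a black ring and a light handle, 43 x 94 x 18 mm, lying loose at the right. Origin: centre of its underside.
- microscope: White microscope, fixed, left of the stock: an obstacle for the arm, not part of the work. Origin: centre of its underside. Its base covers x -150 to +162 mm and y -97 to +98 mm; stage, knobs and eyepieces above it reach x -162, y -102 and +106 mm and a height of 460 mm. Keep the arm clear of it when swinging in over the table.

How it is judged:
At the end, for the whole second after the job is handed in: Each of the five things in its own named pocket, resting on the pocket floor (within 4 mm), centred within 12 mm along both tray axes, upright or flat within 0.12 rad, the slide pack lengthwise in its pocket; all released and at rest (x of seed_jar in the frame of green_tray between -0.012 and 0.012 m and y of seed_jar in the frame of green_tray between 0.018 and 0.042 m and z of seed_jar in the frame of green_tray between -0.001 and 0.007 m and angle between each of seed_jar, soil_tube, dropper, slide_pack, clear_tube's own z axis and vertical below 0.12 rad and linear speed of each of seed_jar, soil_tube, dropper, slide_pack, clear_tube below 0.02 m/s and contact force between each of seed_jar, soil_tube, dropper, slide_pack, clear_tube and the fingers below 0.05 N and x of soil_tube in the frame of green_tray between -0.012 and 0.012 m and y of soil_tube in the frame of green_tray between -0.055 and -0.031 m and z of soil_tube in the frame of green_tray between -0.001 and 0.007 m and x of dropper in the frame of blue_tray between -0.012 and 0.012 m and y of dropper in the frame of blue_tray between 0.042 and 0.066 m and z of dropper in the frame of blue_tray between -0.001 and 0.007 m and x of slide_pack in the frame of blue_tray between -0.012 and 0.012 m and y of slide_pack in the frame of blue_tray between -0.017 and 0.007 m and z of slide_pack in the frame of blue_tray between -0.001 and 0.007 m and x of clear_tube in the frame of blue_tray between -0.012 and 0.012 m and y of clear_tube in the frame of blue_tray between -0.072 and -0.048 m and z of clear_tube in the frame of blue_tray between -0.001 and 0.007 m and angle between the y axis of slide_pack and the x axis of blue_tray, either way round below 0.35 rad); the robot touches nothing.
It fails at once if the petri dish was shifted by more than 20 mm (distance of dish from where it was at the start of the episode above 0.02 m).
It fails at once if the loupe was shifted by more than 20 mm (distance of loupe from where it was at the start of the episode above 0.02 m).
It also fails if it takes over 125 s, if anything falls off the work surface, if the arm or the gripper's body presses on something with over 40 N, if the wrist force passes 120 N, or if a joint passes its speed limit or range.

## Working session

There is one attempt and no reset: what is moved stays moved. The work goes in short steps, Python scripts to look and compute and a tool call to move; the robot and the scene stay as the last step left them, time stands still between calls to the robot, and variables do not carry over. Pictures are saved under pics/ and viewed, and the job is handed in when it is done.

Besides the shell and the picture viewer there is one more tool, called after "Emit:" in YAML: its name, and indented under it one key for each argument. apply_moves: Moves the arm, as the interface text tells. Its arguments: {"type":"object","properties":{"steps":{"type":"array","items":{"type":"array","items":{"type":"number"}}},"force":{"type":"number"}},"required":["steps"]}

```bash
mkdir -p pics
cat > h.py <<'E'
from rig import *
import numpy as np, cv2
from scipy.spatial.transform import Rotation as R
def cal(n):
    c=get_calibration(n);return np.array(c["intrinsics"],float),float(c["k1"]),cv2.Rodrigues(np.array(c["rvec"],float))[0],np.array(c["tvec"],float).ravel()
def world(n,dep):
    K,k1,Rm,t=cal(n);h,w=dep.shape
    u,v=np.meshgrid(np.arange(w),np.arange(h))
    p=np.stack([u.ravel(),v.ravel()],1).astype(float)[:,None]
    s=cv2.undistortPoints(p,K,np.array([k1,0,0,0.]))[:,0]
    d=dep.ravel().astype(float)
    X=np.c_[s[:,0]*d,s[:,1]*d,d]
    W=(X-t)@Rm
    W[d==0]=np.nan
    return W.reshape(h,w,3)
def proj(n,P):
    K,k1,Rm,t=cal(n)
    return cv2.projectPoints(np.atleast_2d(np.array(P,float)),cv2.Rodrigues(Rm)[0],t,K,np.array([k1,0,0,0.]))[0][:,0]
def save(name,img): cv2.imwrite("pics/"+name,cv2.cvtColor(img,cv2.COLOR_RGB2BGR))
E
python3 - <<'E'
from h import *
for n in("scene","top"):
    im,d=camera(n);save(n+"0.png",im);np.savez(n+"0.npz",im=im,d=d)
    K,k1,Rm,t=cal(n);print(n,K.round(1).tolist(),k1,(-Rm.T@t).round(3),Rm[2].round(2))
    for o in ["green_tray","blue_tray","seed_jar","slide_pack","soil_tube","clear_tube","dropper","dish","loupe","microscope"]:
        print(o,[( [round(x) for x in r["box"]],round(r["score"],2)) for r in spot_in(o,n)][:3])
print(sense())
E
```

```text
scene [[491.5, 0.0, 250.4], [0.0, 491.5, 193.7], [0.0, 0.0, 1.0]] 0.012988215474953328 [-0.51  -0.615  0.676] [ 0.77  0.42 -0.48]
green_tray [([176, 190, 61, 27], 0.69)]
blue_tray [([255, 209, 80, 37], 0.71)]
seed_jar [([312, 170, 17, 32], 0.6)]
slide_pack [([272, 176, 30, 14], 0.54)]
soil_tube [([217, 150, 6, 22], 0.73)]
clear_tube [([349, 184, 9, 25], 0.53)]
dropper [([247, 155, 10, 29], 0.75)]
dish [([134, 192, 23, 14], 0.75)]
loupe [([368, 239, 38, 20], 0.87)]
microscope []
top [[398.1, 0.0, 252.3], [0.0, 398.1, 186.9], [0.0, 0.0, 1.0]] -0.08062686303145926 [ 0.42  -0.033  1.367] [ 0.09 -0.03 -1.  ]
green_tray [([190, 184, 49, 46], 0.56)]
blue_tray [([263, 192, 61, 42], 0.65)]
seed_jar [([282, 150, 18, 18], 0.5)]
slide_pack [([190, 149, 9, 7], 0.51), ([253, 150, 19, 11], 0.47)]
soil_tube [([344, 205, 25, 15], 0.29)]
clear_tube [([285, 151, 16, 14], 0.39)]
dropper []
dish [([195, 148, 2, 10], 0.33), ([253, 147, 18, 16], 0.23)]
loupe [([343, 203, 25, 14], 0.53)]
microscope []
{'t': 1.1, 'qpos': array([-1.44748985e+00,  5.27497391e-01,  1.43274325e+00,  2.24185476e-05,
        1.18141748e+00, -1.78492971e-01]), 'qvel': array([-0.00156673, -0.00014636,  0.00054143, -0.00171218,  0.00033815,
        0.00075086]), 'joint_torque': array([ 3.20764275e-04, -4.42336392e+01, -1.78422457e+01, -1.83981124e-04,
        8.22919537e-04,  2.98818144e-06]), 'position': array([ 0.1858063 , -0.59668966,  0.23129821]), 'eef_rot': array([-3.09020869e-05,  8.05366585e-01, -5.92777076e-01, -1.49650706e-05]), 'wrist_force': array([-0.12795487,  0.20857668,  0.74187958]), 'torque': array([ 3.77075738e-02, -2.41533757e-02,  7.19716194e-05]), 'grip_width': 1.0044378253261643}
```

Run:
```python
from h import *
for n,(a,b,c,d) in {"scene":(120,130,300,150),"top":(130,100,260,150)}.items():
    im=np.load(n+"0.npz")["im"]
    f=min(800/c,600/d)
    save(n+"0c.png",cv2.resize(im[b:b+d,a:a+c],None,fx=f,fy=f,interpolation=cv2.INTER_CUBIC));print(n,f)
```

```text
scene 2.6666666666666665
top 3.076923076923077
```

View pics/scene0.png

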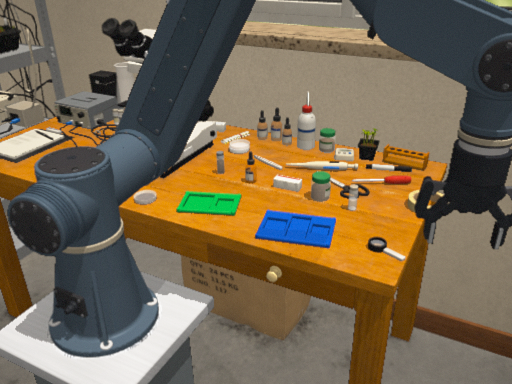

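View pics/top0.png

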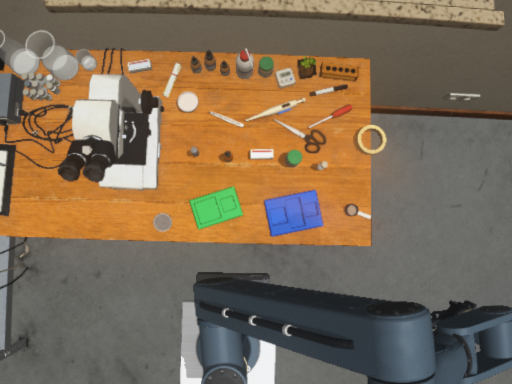

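```bash
sleep 1
```

```text
(no output)
```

View pics/scene0c.png

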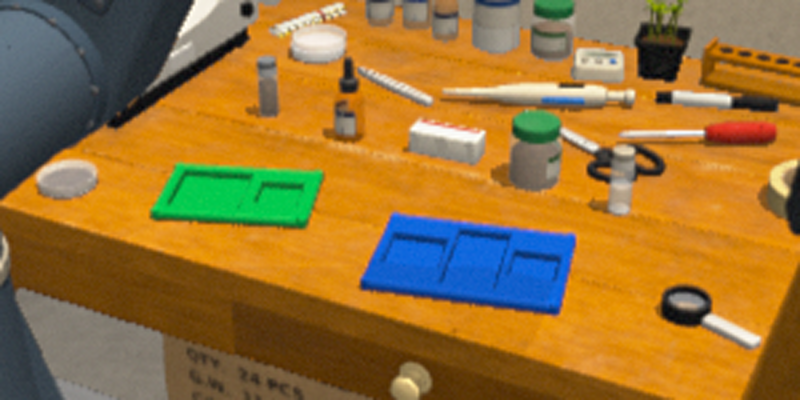

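View pics/top0c.png

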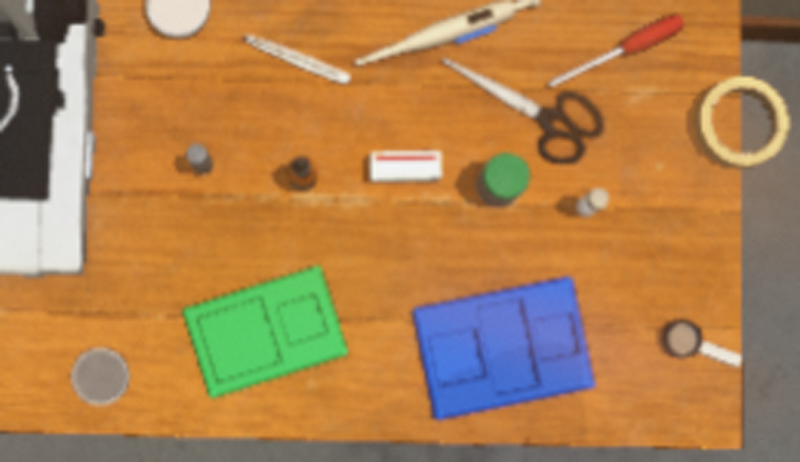

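The top view shows, left to right: soil tube (194,152), dropper (227,156), slide pack (262,154), jar (294,158) and clear tube (321,166). The green tray is at (216,207), the blue tray at (294,212), the dish at (163,222) and the loupe at (357,211). Next I'll measure them from depth.

Run:
```python
from h import *
for n in("top","scene"):
    z=np.load(n+"0.npz");im=z["im"];W=world(n,z["d"]);hsv=cv2.cvtColor(im,cv2.COLOR_RGB2HSV)
    # table plane
    m=(W[...,0]>.3)&(W[...,0]<.75)&(abs(W[...,1])<.35)&(abs(W[...,2])<.006)
    print(n,"table z",np.nanmedian(W[m][:,2]), np.polyfit(W[m][:,0],W[m][:,2],1),np.polyfit(W[m][:,1],W[m][:,2],1))
    reg=(W[...,0]>.36)&(W[...,0]<.66)&(W[...,1]<.2)&(W[...,1]>-.42)
    for name,lo,hi in(("green",45,75),("blue",100,125)):
        c=reg&(hsv[...,0]>lo)&(hsv[...,0]<hi)&(hsv[...,1]>120)&(W[...,2]<.025)
        k,lab,st,_=cv2.connectedComponentsWithStats(c.astype(np.uint8));j=1+st[1:,4].argmax();c=lab==j
        P=W[c][:,:2]; r=cv2.minAreaRect((P*1000).astype(np.float32));print(name,c.sum(),r,"medz",np.median(W[c][:,2]))
    c=(reg&(W[...,2]>.017)&(W[...,2]<.2)).astype(np.uint8)
    k,lab,st,_=cv2.connectedComponentsWithStats(c)
    for j in range(1,k):
        if st[j,4]<15: continue
        P=W[lab==j]; T=P[P[:,2]>P[:,2].max()-.012]
        print(st[j],"min",P.min(0).round(3),"max",P.max(0).round(3),"topmean",T.mean(0).round(4),"rect",cv2.minAreaRect((T[:,:2]*1000).astype(np.float32)))
```

```text
top table z 0.0007794082009205795 [-0.00172658  0.00166629] [-0.00043914  0.00071979]
green 1408 ((468.4936218261719, 53.85909652709961), (103.01101684570312, 159.30435180664062), 19.176380157470703) medz 0.009046012670055129
blue 1771 ((456.6513977050781, -210.1025390625), (122.46014404296875, 177.82418823242188), 12.929807662963867) medz 0.009481706568091991
[191 148   8   8  50] min [0.641 0.118 0.019] max [0.66  0.138 0.077] topmean [0.6516 0.1296 0.0706] rect ((650.9243774414062, 129.4234161376953), (16.790904998779297, 16.839393615722656), 2.584354877471924)
[224 150  10  12  88] min [0.626 0.    0.02 ] max [0.659 0.03  0.1  ] topmean [0.6435 0.0165 0.094 ] rect ((644.031005859375, 16.586225509643555), (9.162277221679688, 9.639055252075195), 44.352054595947266)
[285 151  18  16 224] min [ 0.615 -0.23   0.017] max [ 0.66  -0.178  0.078] topmean [ 0.6404 -0.2045  0.0713] rect ((639.4523315429688, -204.63534545898438), (40.5673828125, 50.20991134643555), 0.5805462598800659)
[251 152  23   7 126] min [ 0.64  -0.137  0.018] max [ 0.66  -0.061  0.035] topmean [ 0.6506 -0.0968  0.0295
[... 1066 characters left out ...]
83703613, 6.932549476623535), 4.065304756164551)
[311 171  20  26 446] min [ 0.607 -0.231  0.017] max [ 0.66  -0.178  0.074] topmean [ 0.6327 -0.2056  0.069 ] rect ((636.3524169921875, -204.5023651123047), (44.731414794921875, 49.068851470947266), 12.109061241149902)
[274 176  27  11 174] min [ 0.634 -0.136  0.017] max [ 0.66  -0.058  0.031] topmean [ 0.6466 -0.0981  0.0261] rect ((647.5309448242188, -96.59658813476562), (23.215322494506836, 77.5063705444336), 1.8071341514587402)
[348 184  10  22 180] min [ 0.601 -0.316  0.017] max [ 0.631 -0.292  0.072] topmean [ 0.6146 -0.3038  0.0669] rect ((616.8552856445312, -303.5246276855469), (25.336830139160156, 20.79924964904785), 51.8594970703125)
```

Run:
```python
from h import *
obj={"soil":(.65,.129,12,.070),"drop":(.642,.016,6,.098),"jar":(.636,-.204,27,.070),"clear":(.617,-.303,12,.070),"pack":(.65,-.098,0,.028)}
for n in("top","scene"):
    z=np.load(n+"0.npz");W=world(n,z["d"])
    print(n)
    for k,(x,y,r,h) in obj.items():
        rr=.03 if k!="pack" else .05
        m=(abs(W[...,0]-x)<(rr+.01))&(abs(W[...,1]-y)<rr+.01)&(W[...,2]>.012)
        P=W[m]; T=P[abs(P[:,2]-h)<.007]
        print(k,len(P),len(T),"top bbox ctr",((T.min(0)+T.max(0))/2).round(4),"mean",T.mean(0).round(4),"ext",(T.max(0)-T.min(0)).round(3),"all",P.min(0).round(3),P.max(0).round(3),end=" ")
        if k=="pack": print(cv2.minAreaRect((T[:,:2]*1000).astype(np.float32)))
        else: print()
# annotate guess circle outlines to check reprojection
for n in("top","scene"):
    im=np.load(n+"0.npz")["im"].copy(); f=4
    big=cv2.resize(im,None,fx=f,fy=f,interpolation=cv2.INTER_CUBIC)
    for k,(x,y,r,h) in {"soil":(.65,.129,12,.070),"drop":(.642,.016,16.5,.055),"jar":(.637,-.204,27,.070),"clear":(.617,-.303,12,.070)}.items():
        a=np.linspace(0,6.28,40)
        for hh in(0,h):
            p=proj(n,np.c_[x+r/1e3*np.cos(a),y+r/1e3*np.sin(a),a*0+hh])*f+f/2
            cv2.polylines(big,[p.astype(np.int32)],True,(255,0,255),1)
    def box(x,y,yaw,L,w,h,c):
        q=np.array([[-L,-w],[L,-w],[L,w],[-L,w]])/2e3
        q=q@np.array([[np.cos(yaw),np.sin(yaw)],[-np.sin(yaw),np.cos(yaw)]])+[x,y]
        p=proj(n,np.c_[q,np.full(4,h)])*f+f/2
        cv2.polylines(big,[p.astype(np.int32)],True,c,1)
    box(.6495,-.0975,.02,30,78,.028,(0,255,255))
    box(.4665,.0528,.334,106,162,.012,(255,255,0)); box(.4546,-.2115,.234,128,184,.012,(255,255,0))
    if n=="top": c=big[560:960,700:1450]
    else: c=big[560:1010,660:1440]
    save(n+"_ov.png",c)
```

```text
top
soil 55 37 top bbox ctr [0.6531 0.1283 0.0685] mean [0.6525 0.1291 0.0697] ext [0.021 0.019 0.011] all [0.641 0.118 0.013] [0.664 0.138 0.077] 
drop 91 9 top bbox ctr [0.6438 0.0165 0.096 ] mean [0.6434 0.0166 0.0955] ext [0.01  0.01  0.009] all [0.626 0.    0.012] [0.659 0.03  0.1  ] 
jar 243 177 top bbox ctr [ 0.6427 -0.2046  0.0705] mean [ 0.642  -0.2039  0.0709] ext [0.047 0.05  0.012] all [ 0.615 -0.23   0.014] [ 0.666 -0.178  0.078] 
clear 59 31 top bbox ctr [ 0.6193 -0.3038  0.0695] mean [ 0.619  -0.3037  0.0695] ext [0.019 0.02  0.01 ] all [ 0.609 -0.314  0.014] [ 0.63  -0.292  0.075] 
pack 212 204 top bbox ctr [ 0.6569 -0.0986  0.0283] mean [ 0.6567 -0.0982  0.0288] ext [0.031 0.076 0.013] all [ 0.64  -0.137  0.014] [ 0.672 -0.061  0.035] ((656.745849609375, -98.55844116210938), (29.36385726928711, 75.53204345703125), 1.8918123245239258)
scene
soil 144 32 top bbox ctr [0.6509 0.1285 0.068 ] mean [0.6493 0.1278 0.0686] ext [0.022 0.02  0.01 ] all [0.635 0.117 0.012] [0.662 0.142 0.073] 
drop 244 11 top bbox ctr [0.6405 0.0156 0.0944] mean [0.64   0.016  0.0944] ext [0.009 0.007 0.007] all [ 0.622 -0.001  0.012] [0.651 0.034 0.098] 
jar 482 153 top bbox ctr [ 0.6394 -0.204   0.0685] mean [ 0.635  -0.2048  0.0694] ext [0.051 0.048 0.01 ] all [ 0.607 -0.231  0.012] [ 0.665 -0.178  0.074] 
clear 197 41 top bbox ctr [ 0.6186 -0.3037  0.0676] mean [ 0.6154 -0.304   0.0681] ext [0.024 0.02  0.009] all [ 0.601 -0.316  0.012] [ 0.631 -0.292  0.072] 
pack 252 176 top bbox ctr [ 0.6549 -0.0949  0.0262] mean [ 0.6511 -0.0987  0.0272] ext [0.038 0.08  0.01 ] all [ 0.634 -0.136  0.012] [ 0.674 -0.055  0.031] ((654.5479736328125, -96.06184387207031), (37.366085052490234, 79.78900146484375), 5.78056526184082)
```

View pics/top_ov.png

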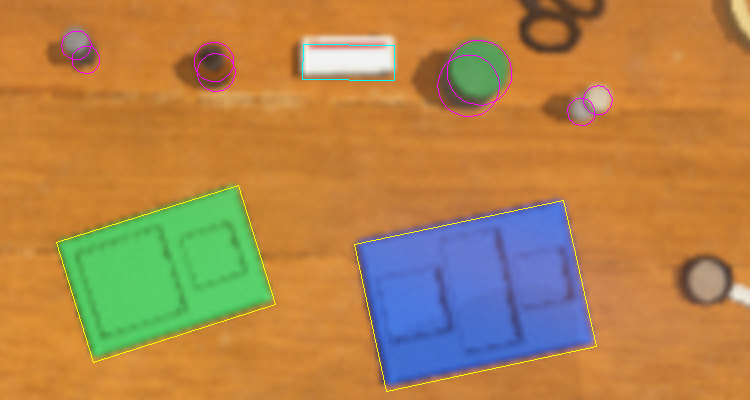

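View pics/scene_ov.png

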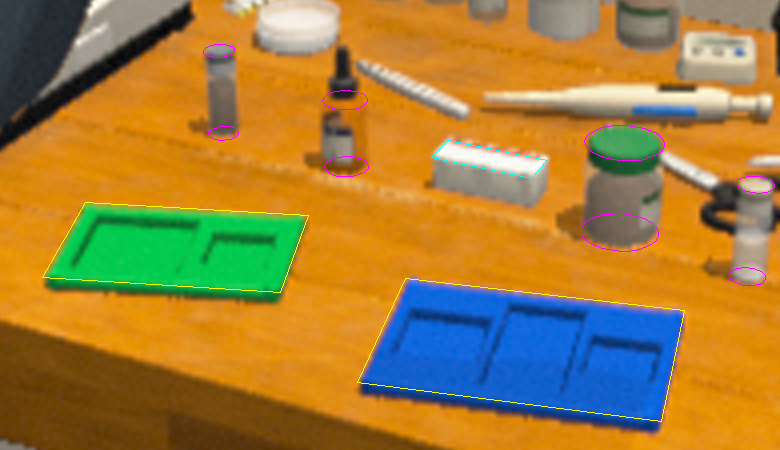

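Both overlays fit to within about 3 mm. I'll place the slide pack first, while its neighbouring pockets are still empty. First, a planning helper.

```bash
cat > plan.py <<'E'
import sys
from h import *
# usage: plan.py x y z psi_deg : shift shares & turn shares from present pose
def plan(x,y,z,psi):
    s=sense();q=s["eef_rot"];Rc=R.from_quat([q[1],q[2],q[3],q[0]]);M=Rc.as_matrix()
    d=M.T@(np.array([x,y,z])-s["position"])/.2
    a=np.radians(psi);tx=np.array([np.cos(a),np.sin(a),0]);tz=np.array([0,0,-1.]);ty=np.cross(tz,tx)
    rv=(Rc.inv()*R.from_matrix(np.c_[tx,ty,tz])).as_rotvec()/(np.pi/2)
    print("t",round(s["t"],2),"pos",s["position"].round(4),"psi",np.degrees(np.arctan2(M[1,0],M[0,0])).round(1),"q6",s["qpos"][5].round(2),"w",round(s["grip_width"],3),"F",s["wrist_force"].round(1))
    print("shift",d.round(3).tolist(),"turn",rv.round(3).tolist())
    k=max(1,abs(d).max(),abs(rv).max()); 
    if k>1: print("scaled",(d/k).round(3).tolist(),(rv/k).round(3).tolist())
for i in range(1,len(sys.argv),4): plan(*map(float,sys.argv[i:i+4]))
E
python3 plan.py .6545 -.0985 .15 2
```

```text
t 1.1 pos [ 0.1858 -0.5967  0.2313] psi -72.7 q6 -0.18 w 1.004 F [-0.1  0.2  0.7]
shift [-1.682, -2.978, 0.407] turn [-0.0, 0.0, -0.83]
scaled [-0.565, -1.0, 0.137] [-0.0, 0.0, -0.279]
```

Emit:
apply_moves:
  steps:
    - [-0.56,-1,0,0,0,-0.5,0]
    - [-0.56,-1,0,0,0,-0.5,0]
    - [-0.56,-1,0,0,0,-0.5,0]
    - [-0.56,-1,0,0,0,-0.5,0]
    - [-0.56,-1,0,0,0,-0.5,0]
  force: 50

```text
t: 1.72
position: [0.3452, -0.4277, 0.2315]
eef_rot: [-0.0, 0.972, -0.237, -0.0]
wrist_force: [0.3, -0.1, -0.5]
grip_width: 1.002
```

```bash
python3 plan.py .6545 -.0985 .15 2
```

```text
t 1.73 pos [ 0.3452 -0.4277  0.2315] psi -27.4 q6 -0.62 w 1.002 F [ 0.3 -0.1 -0.5]
shift [0.617, -2.173, 0.409] turn [-0.001, 0.0, -0.326]
scaled [0.284, -1.0, 0.188] [-0.0, 0.0, -0.15]
```

Emit:
apply_moves:
  steps:
    - [0.28,-1,0.1,0,0,-0.32,0]
    - [0.28,-1,0.1,0,0,-0.32,0]
    - [0.28,-1,0.1,0,0,-0.32,0]
    - [0.28,-1,0.1,0,0,-0.32,0]
    - [0.28,-1,0.1,0,0,-0.32,0]

```text
t: 2.35
position: [0.4875, -0.2757, 0.2114]
eef_rot: [-0.0, 1.0, 0.013, -0.0]
wrist_force: [1.0, -0.2, 0.3]
grip_width: 1.003
```

```bash
python3 plan.py .6545 -.0985 .12 2
```

```text
t 2.35 pos [ 0.4875 -0.2757  0.2114] psi 1.5 q6 -0.74 w 1.003 F [ 1.  -0.2  0.3]
shift [0.858, -0.863, 0.457] turn [-0.0, 0.0, -0.005]
```

Emit:
apply_moves:
  steps:
    - [0.86,-0.86,0.3,0,0,0,0]
    - [0.86,-0.86,0.4,0,0,0,0]
    - [0.86,-0.86,0.46,0,0,0,0]
    - [0.86,-0.86,0.46,0,0,0,0]
    - [0.86,-0.86,0.46,0,0,0,0]

```text
t: 2.98
position: [0.6555, -0.0984, 0.1172]
eef_rot: [-0.0, 1.0, 0.014, -0.001]
wrist_force: [-0.5, -0.1, -1.2]
grip_width: 1.002
```

```bash
python3 plan.py .6545 -.0985 .06 2 .6545 -.0985 .013 2
python3 - <<'E'
from h import *
im,d=camera("scene");save("s1.png",cv2.resize(im[100:270,150:410],None,fx=3,fy=3,interpolation=cv2.INTER_CUBIC))
E
```

```text
t 2.98 pos [ 0.6555 -0.0984  0.1172] psi 1.6 q6 -0.35 w 1.002 F [-0.5 -0.1 -1.2]
shift [-0.004, 0.0, 0.286] turn [-0.001, 0.001, -0.004]
t 2.98 pos [ 0.6555 -0.0984  0.1172] psi 1.6 q6 -0.35 w 1.002 F [-0.5 -0.1 -1.2]
shift [-0.004, 0.001, 0.521] turn [-0.001, 0.001, -0.004]
```

View pics/s1.png

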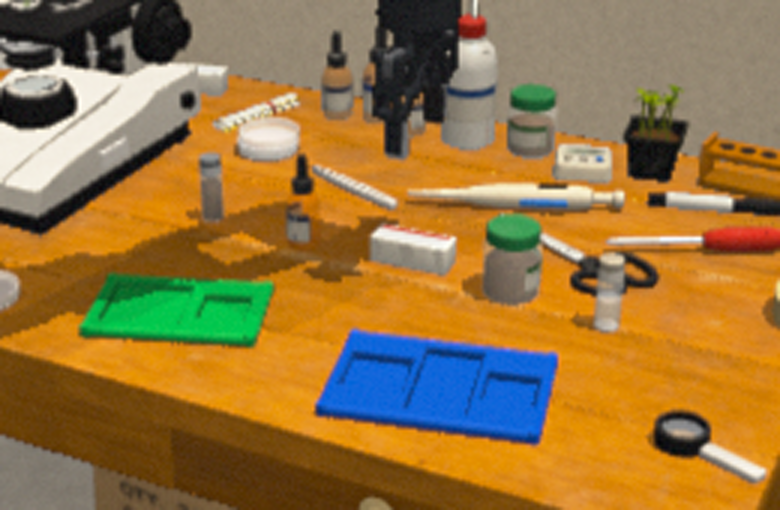

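Run:
```python
from h import *
print((proj("scene",[[.6555,-.0984,.117],[.613,-.0984,.13],[.698,-.0984,.13],[.6545,-.0985,.028]])-[150,100])*3)
im,d=camera("top");save("t1.png",cv2.resize(im[90:250,150:400],None,fx=3,fy=3,interpolation=cv2.INTER_CUBIC))
```

```text
[[415.37387555 150.85248697]
 [396.34136136 154.71716473]
 [433.97061887 122.13565328]
 [413.54435299 235.97394709]]
```

View pics/t1.png

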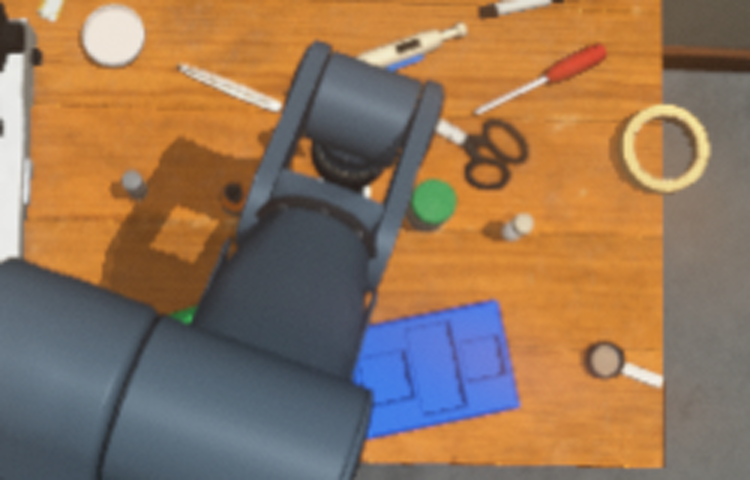

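In the scene crop the near finger tip, at (396,154), falls where the projection predicts, in line with the pack at (413,245). I'll descend and grip.

Emit:
apply_moves:
  steps:
    - [0,0,0.2,0,0,0,0]
    - [0,0,0.4,0,0,0,0]
    - [0,0,0.52,0,0,0,0]
    - [0,0,0.52,0,0,0,0.4]
    - [0,0,0.52,0,0,0,0.75]
  force: 50

```text
t: 3.7
position: [0.6553, -0.1022, 0.0163]
eef_rot: [0.001, 1.0, 0.012, 0.0]
wrist_force: [-0.1, 0.1, 0.3]
grip_width: 0.608
```

```bash
python3 plan.py .6545 -.0985 .013 2
```

```text
t 3.7 pos [ 0.6553 -0.1022  0.0163] psi 1.4 q6 -0.35 w 0.608 F [-0.1  0.1  0.3]
shift [-0.004, -0.018, 0.016] turn [0.001, -0.001, -0.007]
```

Emit:
apply_moves:
  steps:
    - [0,-0.02,0.016,0,0,0,0.8]
    - [0,-0.02,0.016,0,0,0,1]
    - [0,-0.02,0.016,0,0,0,1]
    - [0,-0.02,0.016,0,0,0,1]
    - [0,-0.02,0.016,0,0,0,1]
  force: 50

```text
t: 4.32
position: [0.6568, -0.0989, 0.0153]
eef_rot: [0.002, 1.0, 0.012, 0.002]
wrist_force: [-0.4, -1.7, 5.5]
grip_width: 0.336
```

```bash
python3 plan.py .6545 -.0985 .13 2
```

```text
t 4.33 pos [ 0.6568 -0.0989  0.0153] psi 1.4 q6 -0.34 w 0.336 F [-0.4 -1.7  5.5]
shift [-0.009, -0.001, -0.574] turn [0.002, -0.003, -0.006]
```

Emit:
apply_moves:
  steps:
    - [0,0,-0.1,0,0,0,1]
    - [0,0,-0.3,0,0,0,1]
    - [0,0,-0.57,0,0,0,1]
    - [0,0,-0.57,0,0,0,1]

```text
t: 4.82
position: [0.6599, -0.0993, 0.1357]
eef_rot: [0.003, 1.0, 0.013, 0.008]
wrist_force: [0.8, -0.6, -2.6]
grip_width: 0.338
```

```bash
python3 plan.py .4557 -.2164 .13 -76.6;  python3 - <<'E'
from h import *
im,d=camera("scene");save("s2.png",cv2.resize(im[100:270,150:410],None,fx=3,fy=3,interpolation=cv2.INTER_CUBIC))
E
```

```text
t 4.83 pos [ 0.6599 -0.0993  0.1357] psi 1.5 q6 -0.34 w 0.338 F [ 0.8 -0.6 -2.6]
shift [-1.036, 0.559, 0.016] turn [-0.003, -0.012, 0.867]
scaled [-1.0, 0.54, 0.016] [-0.003, -0.011, 0.837]
```

View pics/s2.png

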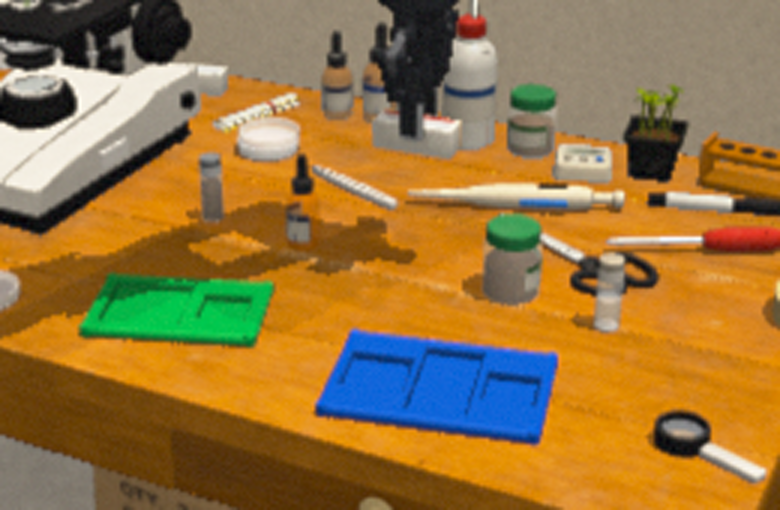

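The pack is held level, at (415,135) in the crop. Next I'll carry it to the blue tray.

Emit:
apply_moves:
  steps:
    - [-1,0.55,0,0,-0.01,0.84,1]
    - [-1,0.55,0,0,-0.01,0.84,1]
    - [-1,0.55,0,0,-0.01,0.84,1]
    - [-1,0.55,0,0,-0.01,0.84,1]
    - [-1,0.55,0,0,-0.01,0.84,1]

```text
t: 5.5
position: [0.4565, -0.2135, 0.1302]
eef_rot: [-0.001, 0.895, -0.445, -0.004]
wrist_force: [0.7, 0.0, -1.9]
grip_width: 0.336
```

```bash
python3 plan.py .4557 -.2164 .10 -76.6
```

```text
t 5.5 pos [ 0.4565 -0.2135  0.1302] psi -52.9 q6 0.26 w 0.336 F [ 0.7  0.  -1.9]
shift [0.01, 0.012, 0.151] turn [0.002, 0.004, 0.264]
```

Emit:
apply_moves:
  steps:
    - [0.01,0.012,0.1,0.002,0.004,0.264,1]
    - [0.01,0.012,0.15,0.002,0.004,0.264,1]
    - [0.01,0.012,0.15,0.002,0.004,0.264,1]
    - [0.01,0.012,0.15,0.002,0.004,0.264,1]
    - [0.01,0.012,0.15,0.002,0.004,0.264,1]

```text
t: 6.12
position: [0.4553, -0.216, 0.0998]
eef_rot: [-0.0, 0.785, -0.62, -0.001]
wrist_force: [-0.2, -0.6, -0.9]
grip_width: 0.332
```

```bash
python3 plan.py .4557 -.2164 .05 -76.6 .4557 -.2164 .018 -76.6
python3 - <<'E'
from h import *
im,d=camera("scene");save("s3.png",cv2.resize(im[100:270,150:410],None,fx=3,fy=3,interpolation=cv2.INTER_CUBIC))
im,d=camera("top");save("t3.png",cv2.resize(im[90:250,150:400],None,fx=3,fy=3,interpolation=cv2.INTER_CUBIC))
E
```

```text
t 6.12 pos [ 0.4553 -0.216   0.0998] psi -76.6 q6 0.67 w 0.332 F [-0.2 -0.6 -0.9]
shift [0.003, -0.002, 0.249] turn [0.001, 0.001, 0.0]
t 6.12 pos [ 0.4553 -0.216   0.0998] psi -76.6 q6 0.67 w 0.332 F [-0.2 -0.6 -0.9]
shift [0.003, -0.002, 0.409] turn [0.001, 0.001, 0.0]
```

View pics/s3.png

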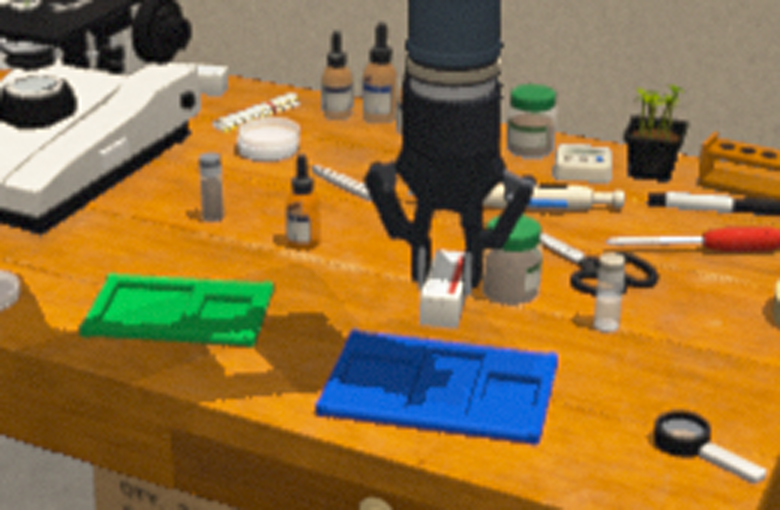

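View pics/t3.png

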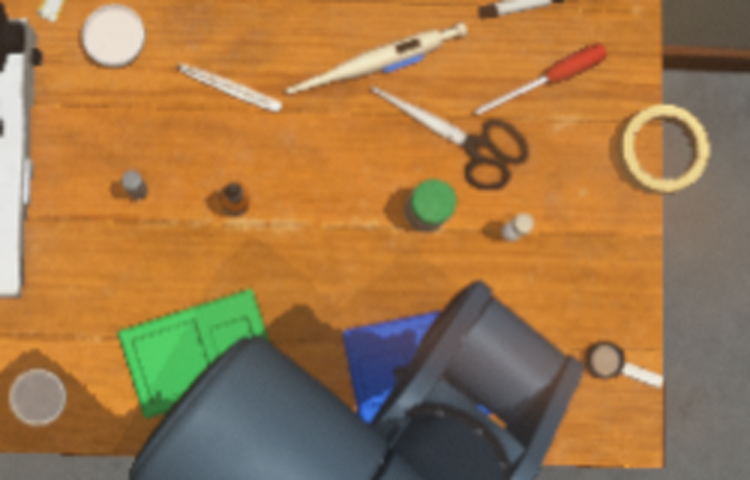

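The pack (crop 443,290) is aligned with the middle pocket, so I'll lower it.

Emit:
apply_moves:
  steps:
    - [0,0,0.15,0,0,0,1]
    - [0,0,0.28,0,0,0,1]
    - [0,0,0.36,0,0,0,1]
    - [0,0,0.4,0,0,0,1]
    - [0,0,0.405,0,0,0,1]

```text
t: 6.85
position: [0.4556, -0.2163, 0.019]
eef_rot: [-0.0, 0.785, -0.62, -0.0]
wrist_force: [0.3, -1.0, -2.1]
grip_width: 0.334
```

```bash
python3 plan.py .4557 -.2164 .018 -76.6
python3 - <<'E'
from h import *
im,d=camera("scene");save("s4.png",cv2.resize(im[100:270,150:410],None,fx=3,fy=3,interpolation=cv2.INTER_CUBIC))
E
```

```text
t 6.85 pos [ 0.4556 -0.2163  0.019 ] psi -76.6 q6 0.67 w 0.334 F [ 0.3 -1.  -2.1]
shift [0.001, -0.0, 0.005] turn [0.0, 0.0, 0.0]
```

View pics/s4.png

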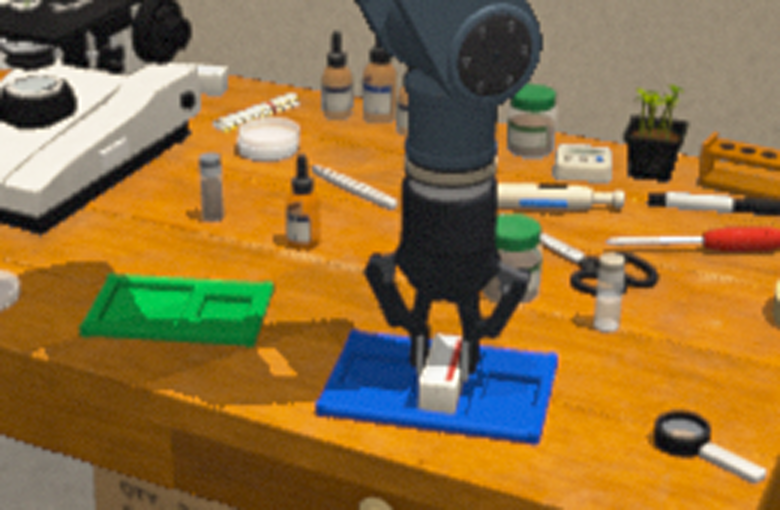

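Emit:
apply_moves:
  steps:
    - [0,0,0.008,0,0,0,1]
    - [0,0,0.008,0,0,0,0.6]
    - [0,0,0.008,0,0,0,0.4]
    - [0,0,0.008,0,0,0,0.3]

```text
t: 7.4
position: [0.456, -0.2165, 0.018]
eef_rot: [-0.0, 0.785, -0.62, 0.0]
wrist_force: [0.2, -0.1, -0.5]
grip_width: 0.7
```

Emit:
apply_moves:
  steps:
    - [0,0,-0.1,0,0,0,0.25]
    - [0,0,-0.3,0,0,0,0.2]
    - [0,0,-0.55,0,0,0,0]
    - [0,0,-0.55,0,0,0,0]

```text
t: 7.9
position: [0.4581, -0.2181, 0.1315]
eef_rot: [-0.0, 0.785, -0.62, 0.005]
wrist_force: [0.2, 0.6, -0.1]
grip_width: 1.009
```

```bash
python3 plan.py .639 -.204 .14 13.4
python3 - <<'E'
from h import *
im,d=camera("scene");save("s5.png",cv2.resize(im[100:270,150:410],None,fx=3,fy=3,interpolation=cv2.INTER_CUBIC))
E
```

```text
t 7.9 pos [ 0.4581 -0.2181  0.1315] psi -76.6 q6 0.67 w 1.009 F [ 0.2  0.6 -0.1]
shift [0.142, -0.896, -0.036] turn [0.001, -0.007, -1.0]
```

View pics/s5.png

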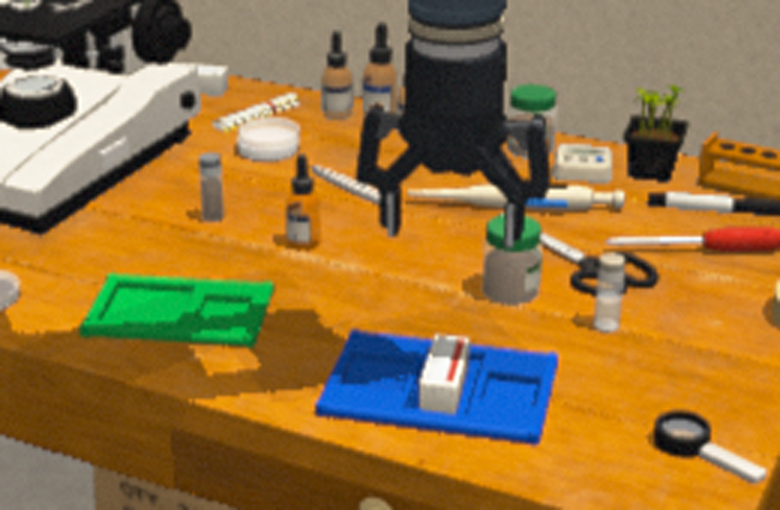

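The pack sits in the middle pocket, at crop (443,375). The clear tube is next.

```bash
python3 plan.py .6175 -.3037 .14 13.4
```

```text
t 7.95 pos [ 0.4568 -0.2172  0.1297] psi -76.6 q6 0.67 w 1.0 F [-0.5 -0.1  0.4]
shift [0.608, -0.681, -0.047] turn [0.0, -0.004, -1.0]
```

Emit:
apply_moves:
  steps:
    - [0.6,-0.68,-0.05,0,0,-1,0]
    - [0.6,-0.68,-0.05,0,0,-1,0]
    - [0.6,-0.68,-0.05,0,0,-1,0]
    - [0.6,-0.68,-0.05,0,0,-1,0]
    - [0.6,-0.68,-0.05,0,0,-1,0]

```text
t: 8.57
position: [0.6163, -0.3018, 0.1375]
eef_rot: [0.0, 0.981, -0.195, -0.001]
wrist_force: [-0.5, 0.1, -0.7]
grip_width: 1.001
```

```bash
python3 plan.py .6175 -.3037 .12 13.4
python3 - <<'E'
from h import *
im,d=camera("top");np.savez("t5.npz",im=im,d=d);save("t5.png",cv2.resize(im[90:250,150:400],None,fx=3,fy=3,interpolation=cv2.INTER_CUBIC))
E
```

```text
t 8.57 pos [ 0.6163 -0.3018  0.1375] psi -22.5 q6 -0.22 w 1.001 F [-0.5  0.1 -0.7]
shift [0.009, 0.006, 0.087] turn [0.0, 0.001, -0.399]
```

View pics/t5.png

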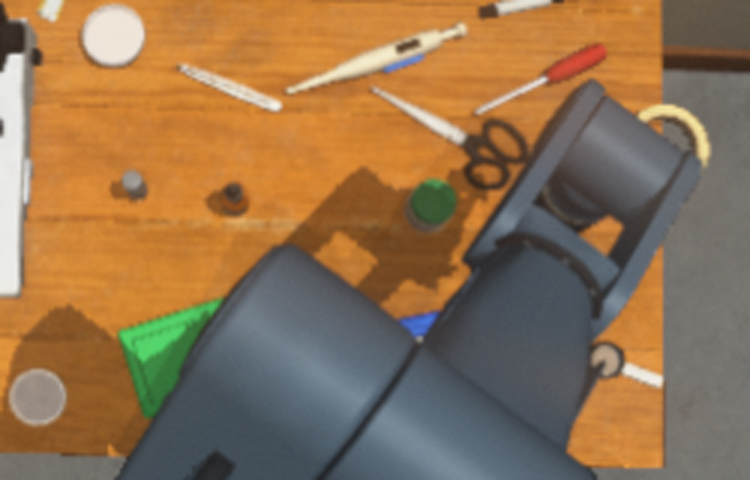

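Emit:
apply_moves:
  steps:
    - [0.009,0.006,0.05,0,0,-0.4,0]
    - [0.009,0.006,0.09,0,0,-0.4,0]
    - [0.009,0.006,0.09,0,0,-0.4,0]
    - [0.009,0.006,0.09,0,0,-0.4,0.3]
    - [0.009,0.006,0.09,0,0,-0.4,0.3]

```text
t: 9.25
position: [0.6162, -0.3028, 0.1177]
eef_rot: [-0.001, 0.993, 0.118, -0.002]
wrist_force: [0.3, 0.1, -0.1]
grip_width: 0.696
```

```bash
python3 plan.py .6175 -.3037 .026 13.4
python3 - <<'E'
from h import *
im,d=camera("scene");save("s6.png",cv2.resize(im[100:270,150:410],None,fx=3,fy=3,interpolation=cv2.INTER_CUBIC))
E
```

```text
t 9.25 pos [ 0.6162 -0.3028  0.1177] psi 13.5 q6 -0.85 w 0.696 F [ 0.3  0.1 -0.1]
shift [0.007, 0.007, 0.458] turn [-0.002, 0.002, 0.002]
```

View pics/s6.png

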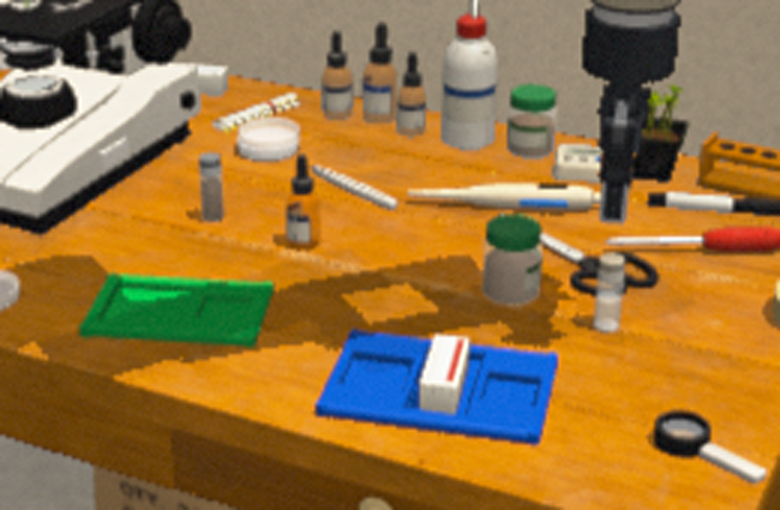

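Fingers (614,215) are above the tube (608,290) and the pack sits well. I'll descend and grip.

Emit:
apply_moves:
  steps:
    - [0.007,0.007,0.2,0,0,0,0.3]
    - [0.007,0.007,0.4,0,0,0,0.3]
    - [0.007,0.007,0.46,0,0,0,0.3]
    - [0.007,0.007,0.46,0,0,0,0.6]
    - [0.007,0.007,0.46,0,0,0,0.8]
  force: 30

```text
t: 9.93
position: [0.6189, -0.3046, 0.0277]
eef_rot: [0.0, 0.993, 0.118, -0.001]
wrist_force: [0.0, 0.8, 0.3]
grip_width: 0.285
```

Emit:
apply_moves:
  steps:
    - [0,0,0,0,0,0,1]
    - [0,0,0,0,0,0,1]
    - [0,0,0,0,0,0,1]
    - [0,0,0,0,0,0,1]

```text
t: 10.42
position: [0.6188, -0.3045, 0.0278]
eef_rot: [0.0, 0.993, 0.118, -0.001]
wrist_force: [-0.5, -1.0, -0.3]
grip_width: 0.267
```

```bash
python3 plan.py .6175 -.3037 .15 13.4
```

```text
t 10.43 pos [ 0.6188 -0.3045  0.0278] psi 13.5 q6 -0.85 w 0.267 F [-0.5 -1.  -0.3]
shift [-0.006, -0.006, -0.611] turn [-0.0, 0.001, 0.001]
```

Emit:
apply_moves:
  steps:
    - [0,0,-0.1,0,0,0,1]
    - [0,0,-0.35,0,0,0,1]
    - [0,0,-0.5,0,0,0,1]
    - [0,0,-0.5,0,0,0,1]

```text
t: 10.92
position: [0.6212, -0.306, 0.1326]
eef_rot: [0.003, 0.993, 0.118, 0.003]
wrist_force: [-0.4, 0.7, 0.4]
grip_width: 0.269
```

```bash
python3 plan.py .4684 -.2699 .12 13.4
```

```text
t 10.93 pos [ 0.6212 -0.306   0.1326] psi 13.5 q6 -0.85 w 0.269 F [-0.4  0.7  0.4]
shift [-0.701, -0.355, 0.058] turn [0.004, -0.003, 0.001]
```

Emit:
apply_moves:
  steps:
    - [-0.7,-0.355,0.05,0.004,-0.003,0,1]
    - [-0.7,-0.355,0.05,0.004,-0.003,0,1]
    - [-0.7,-0.355,0.05,0.004,-0.003,0,1]
    - [-0.7,-0.355,0.05,0.004,-0.003,0,1]
    - [-0.7,-0.355,0.05,0.004,-0.003,0,1]

```text
t: 11.55
position: [0.4697, -0.2706, 0.1215]
eef_rot: [0.001, 0.993, 0.118, 0.001]
wrist_force: [0.7, -0.6, -1.0]
grip_width: 0.27
```

```bash
python3 plan.py .4684 -.2699 .031 13.4;python3 - <<'E'
from h import *
im,d=camera("scene");save("s7.png",cv2.resize(im[100:270,150:410],None,fx=3,fy=3,interpolation=cv2.INTER_CUBIC))
E
```

```text
t 11.55 pos [ 0.4697 -0.2706  0.1215] psi 13.5 q6 -0.96 w 0.27 F [ 0.7 -0.6 -1. ]
shift [-0.006, -0.006, 0.453] turn [0.001, -0.001, 0.001]
```

View pics/s7.png

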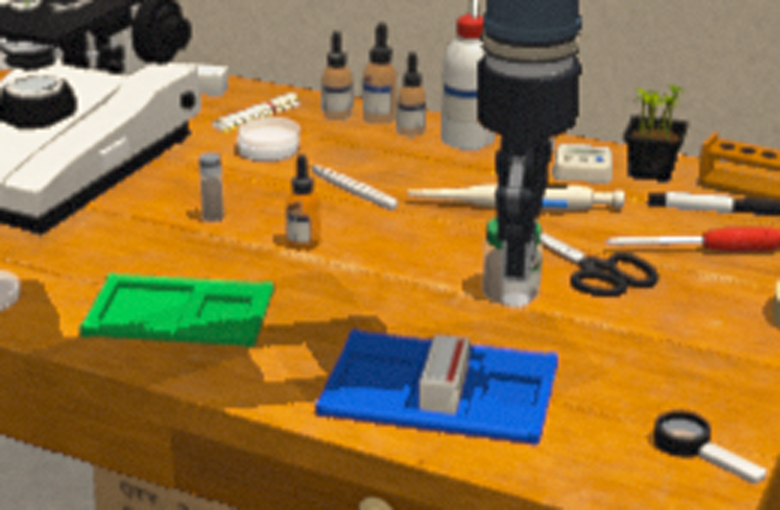

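The tube has left the stock row and hangs at (517,290). I'll lower it into the end pocket.

Emit:
apply_moves:
  steps:
    - [-0.006,-0.006,0.15,0,0,0,1]
    - [-0.006,-0.006,0.3,0,0,0,1]
    - [-0.006,-0.006,0.4,0,0,0,1]
    - [-0.006,-0.006,0.45,0,0,0,1]
    - [-0.006,-0.006,0.455,0,0,0,1]

```text
t: 12.22
position: [0.4698, -0.2705, 0.0303]
eef_rot: [0.001, 0.993, 0.118, 0.001]
wrist_force: [-0.1, 0.1, -1.2]
grip_width: 0.269
```

```bash
python3 plan.py .4684 -.2699 .0305 13.4;python3 - <<'E'
from h import *
im,d=camera("scene");save("s8.png",cv2.resize(im[100:270,150:410],None,fx=3,fy=3,interpolation=cv2.INTER_CUBIC))
E
```

```text
t 12.22 pos [ 0.4698 -0.2705  0.0303] psi 13.6 q6 -0.97 w 0.269 F [-0.1  0.1 -1.2]
shift [-0.006, -0.004, -0.001] turn [0.002, -0.001, 0.002]
```

View pics/s8.png

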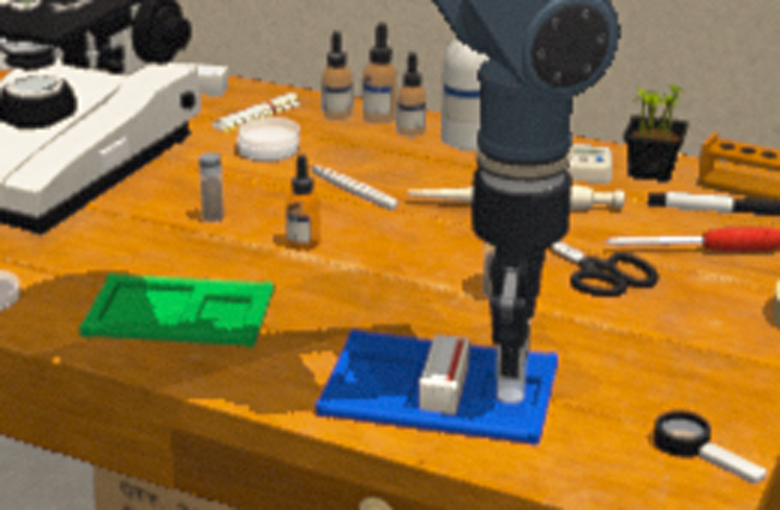

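Emit:
apply_moves:
  steps:
    - [-0.003,-0.003,0.002,0,0,0,0.65]
    - [-0.003,-0.003,0.002,0,0,0,0.5]
    - [-0.003,-0.003,0.002,0,0,0,0.4]
    - [-0.003,-0.003,0.002,0,0,0,0.4]

```text
t: 12.78
position: [0.4691, -0.2701, 0.0302]
eef_rot: [0.001, 0.993, 0.118, 0.001]
wrist_force: [0.8, 0.2, -0.8]
grip_width: 0.602
```

Emit:
apply_moves:
  steps:
    - [0,0,-0.15,0,0,0,0.4]
    - [0,0,-0.4,0,0,0,0.4]
    - [0,0,-0.6,0,0,0,0.2]
    - [0,0,-0.6,0,0,0,0]

```text
t: 13.28
position: [0.4705, -0.2713, 0.1535]
eef_rot: [0.004, 0.993, 0.118, 0.004]
wrist_force: [-0.0, -0.3, 0.1]
grip_width: 0.977
```

```bash
python3 plan.py .639 -.204 .15 13.4;python3 - <<'E'
from h import *
im,d=camera("scene");save("s9.png",cv2.resize(im[100:270,150:410],None,fx=3,fy=3,interpolation=cv2.INTER_CUBIC))
E
```

```text
t 13.28 pos [ 0.4705 -0.2713  0.1535] psi 13.6 q6 -0.97 w 0.977 F [-0.  -0.3  0.1]
shift [0.898, -0.13, 0.022] turn [0.006, -0.004, 0.002]
```

View pics/s9.png

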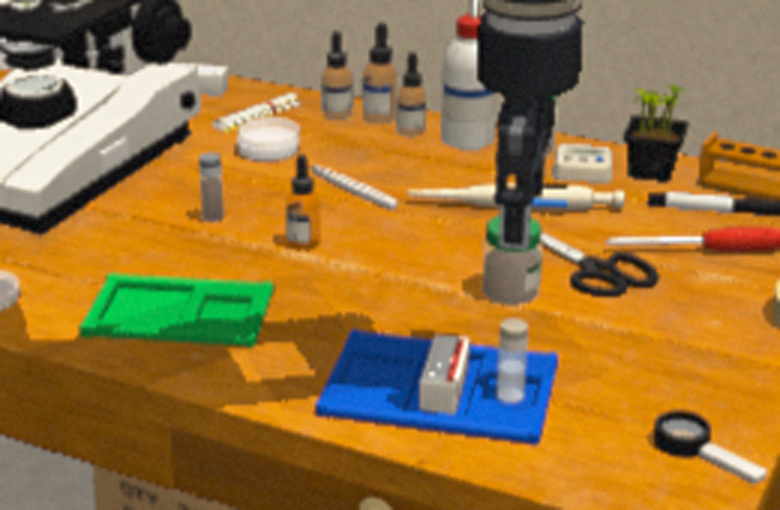

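The clear tube stands upright at (512,360). Next is the jar.

Emit:
apply_moves:
  steps:
    - [0.9,-0.13,0.02,0.006,-0.004,-0.06,0]
    - [0.9,-0.13,0.02,0.006,-0.004,-0.06,0]
    - [0.9,-0.13,0.02,0.006,-0.004,-0.06,0]
    - [0.9,-0.13,0.02,0.006,-0.004,-0.06,0]
    - [0.9,-0.13,0.02,0.006,-0.004,-0.06,0]

```text
t: 13.95
position: [0.6366, -0.2021, 0.1462]
eef_rot: [-0.003, 0.986, 0.165, -0.003]
wrist_force: [-0.9, 0.7, 0.0]
grip_width: 1.001
```

```bash
python3 plan.py .639 -.204 .026 19.1
```

```text
t 13.95 pos [ 0.6366 -0.2021  0.1462] psi 19.0 q6 -0.81 w 1.001 F [-0.9  0.7  0. ]
shift [0.012, 0.016, 0.601] turn [-0.004, 0.004, -0.001]
```

Emit:
apply_moves:
  steps:
    - [0.012,0.016,0.15,-0.004,0.004,0,0]
    - [0.012,0.016,0.4,-0.004,0.004,0,0]
    - [0.012,0.016,0.55,-0.004,0.004,0,0]
    - [0.012,0.016,0.6,-0.004,0.004,0,0]
    - [0.012,0.016,0.6,-0.004,0.004,0,0.25]
  force: 40

```text
t: 14.58
position: [0.6379, -0.2044, 0.0258]
eef_rot: [-0.0, 0.986, 0.164, -0.0]
wrist_force: [-0.2, -0.0, 0.4]
grip_width: 0.812
```

Emit:
apply_moves:
  steps:
    - [0,0,0,0,0,0,0.5]
    - [0,0,0,0,0,0,0.7]
    - [0,0,0,0,0,0,0.7]
    - [0,0,0,0,0,0,0.7]

```text
t: 15.08
position: [0.6392, -0.2054, 0.0279]
eef_rot: [0.001, 0.986, 0.164, 0.001]
wrist_force: [-0.7, -0.5, 6.8]
grip_width: 0.61
```

```bash
python3 plan.py .639 -.204 .15 19.1;python3 - <<'E'
from h import *
im,d=camera("scene");save("s10.png",cv2.resize(im[100:270,150:410],None,fx=3,fy=3,interpolation=cv2.INTER_CUBIC))
E
```

```text
t 15.07 pos [ 0.6392 -0.2054  0.0279] psi 18.9 q6 -0.81 w 0.61 F [-0.7 -0.5  6.8]
shift [0.002, -0.006, -0.61] turn [0.001, -0.001, -0.002]
```

View pics/s10.png

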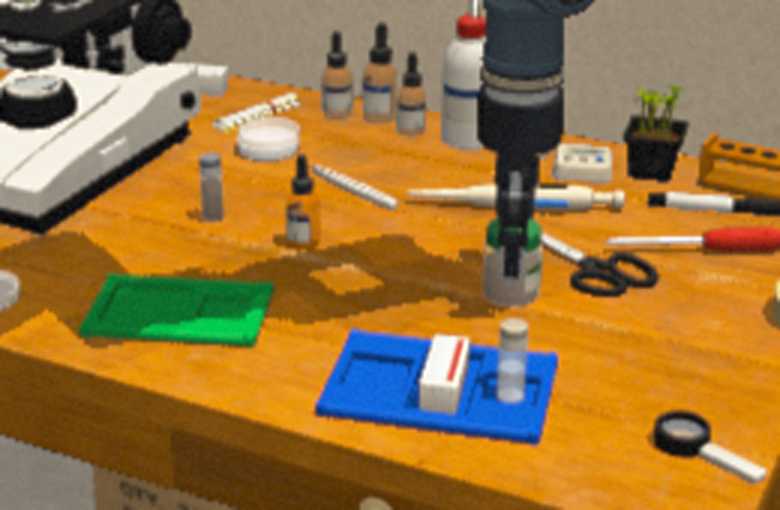

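Emit:
apply_moves:
  steps:
    - [0,0,-0.1,0,0,0,0.8]
    - [0,0,-0.3,0,0,0,0.8]
    - [0,0,-0.55,0,0,0,0.8]
    - [0,0,-0.55,0,0,0,0.8]

```text
t: 15.62
position: [0.6422, -0.2066, 0.1442]
eef_rot: [0.004, 0.986, 0.165, 0.005]
wrist_force: [0.1, -0.4, -0.7]
grip_width: 0.613
```

```bash
python3 plan.py .4557 .0809 .13 19.1
```

```text
t 15.62 pos [ 0.6422 -0.2066  0.1442] psi 19.0 q6 -0.81 w 0.613 F [ 0.1 -0.4 -0.7]
shift [-0.415, -1.663, 0.05] turn [0.006, -0.006, -0.002]
scaled [-0.25, -1.0, 0.03] [0.004, -0.004, -0.001]
```

Emit:
apply_moves:
  steps:
    - [-0.4,-0.9,0.02,0.006,-0.006,0,0.8]
    - [-0.4,-0.9,0.02,0.006,-0.006,0,0.8]
    - [-0.4,-0.9,0.02,0.006,-0.006,0,0.8]
    - [-0.4,-0.9,0.02,0.006,-0.006,0,0.8]

```text
t: 16.12
position: [0.5019, -0.0581, 0.1369]
eef_rot: [-0.002, 0.986, 0.166, -0.004]
wrist_force: [0.3, -0.1, -1.0]
grip_width: 0.61
```

```bash
python3 plan.py .4557 .0809 .12 19.1
```

```text
t 16.12 pos [ 0.5019 -0.0581  0.1369] psi 19.1 q6 -0.67 w 0.61 F [ 0.3 -0.1 -1. ]
shift [0.01, -0.732, 0.088] turn [-0.003, 0.005, 0.0]
```

Emit:
apply_moves:
  steps:
    - [0.01,-0.73,0.08,-0.003,0.005,0,0.8]
    - [0.01,-0.73,0.08,-0.003,0.005,0,0.8]
    - [0.01,-0.73,0.08,-0.003,0.005,0,0.8]
    - [0.01,-0.73,0.08,-0.003,0.005,0,0.8]
    - [0.01,-0.73,0.08,-0.003,0.005,0,0.8]

```text
t: 16.75
position: [0.4571, 0.0799, 0.1218]
eef_rot: [-0.0, 0.986, 0.166, 0.001]
wrist_force: [1.1, -0.3, -1.2]
grip_width: 0.614
```

```bash
python3 plan.py .4557 .0809 .031 19.1;python3 - <<'E'
from h import *
im,d=camera("scene");save("s11.png",cv2.resize(im[100:270,150:410],None,fx=3,fy=3,interpolation=cv2.INTER_CUBIC))
E
```

```text
t 16.75 pos [0.4571 0.0799 0.1218] psi 19.1 q6 -0.4 w 0.614 F [ 1.1 -0.3 -1.2]
shift [-0.006, -0.007, 0.454] turn [0.0, -0.001, 0.0]
```

View pics/s11.png

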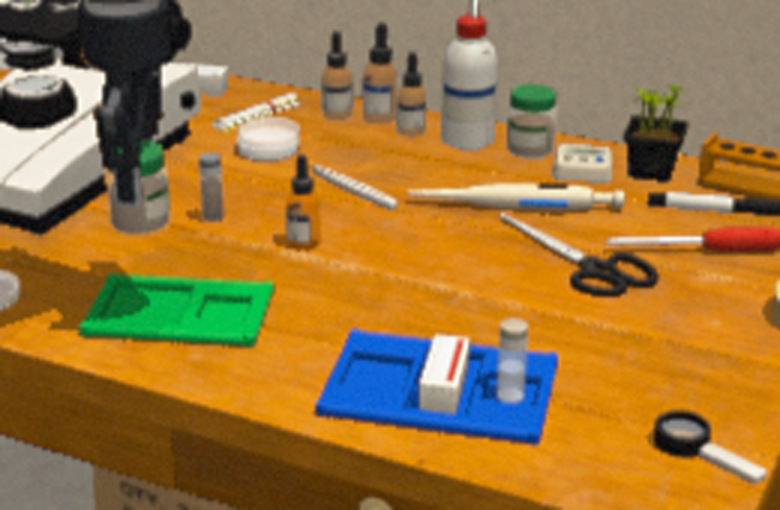

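The jar is held upright at (138,190). I'll lower it into the large green pocket.

Emit:
apply_moves:
  steps:
    - [-0.006,-0.007,0.15,0,0,0,0.8]
    - [-0.006,-0.007,0.3,0,0,0,0.8]
    - [-0.006,-0.007,0.4,0,0,0,0.8]
    - [-0.006,-0.007,0.45,0,0,0,0.8]
    - [-0.006,-0.007,0.455,0,0,0,0.8]

```text
t: 17.42
position: [0.4567, 0.0797, 0.0307]
eef_rot: [0.0, 0.986, 0.165, 0.001]
wrist_force: [-0.6, -0.2, -0.7]
grip_width: 0.611
```

```bash
python3 plan.py .4557 .0809 .031 19.1;python3 - <<'E'
from h import *
im,d=camera("scene");save("s12.png",cv2.resize(im[100:270,120:380],None,fx=3,fy=3,interpolation=cv2.INTER_CUBIC))
E
```

```text
t 17.43 pos [0.4567 0.0797 0.0307] psi 19.0 q6 -0.4 w 0.611 F [-0.6 -0.2 -0.7]
shift [-0.003, -0.007, -0.002] turn [0.0, -0.002, -0.001]
```

View pics/s12.png

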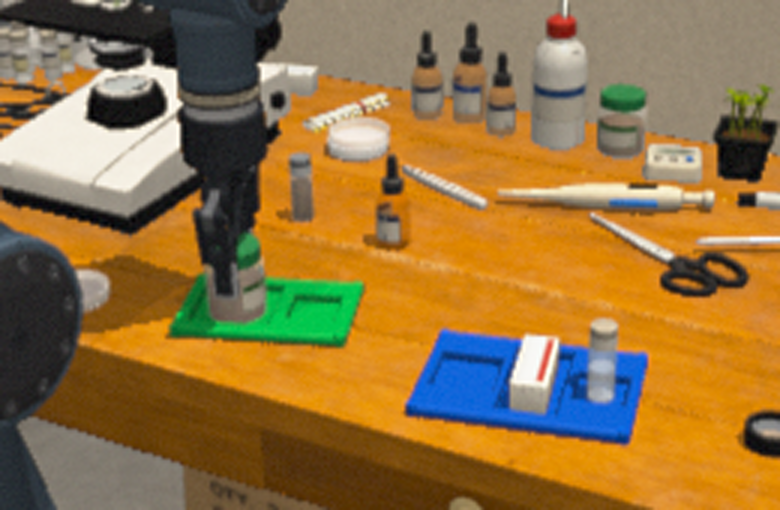

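Emit:
apply_moves:
  steps:
    - [-0.003,-0.007,0.004,0,0,0,0.4]
    - [-0.003,-0.007,0.004,0,0,0,0.2]
    - [-0.003,-0.007,0.004,0,0,0,0]
    - [-0.003,-0.007,0.004,0,0,0,0]

```text
t: 17.98
position: [0.4557, 0.0811, 0.0302]
eef_rot: [0.0, 0.986, 0.165, 0.002]
wrist_force: [0.4, 0.2, 0.2]
grip_width: 1.002
```

Emit:
apply_moves:
  steps:
    - [0,0,-0.15,0,0,0,0]
    - [0,0,-0.4,0,0,0,0]
    - [0,0,-0.65,0,0,0,0]
    - [0,0,-0.65,0,0,0,0]

```text
t: 18.48
position: [0.4578, 0.081, 0.1635]
eef_rot: [0.001, 0.986, 0.165, 0.006]
wrist_force: [-0.1, -0.3, -0.2]
grip_width: 0.998
```

```bash
python3 plan.py .650 .1285 .15 19.1;python3 - <<'E'
from h import *
im,d=camera("scene");save("s13.png",cv2.resize(im[100:270,120:380],None,fx=3,fy=3,interpolation=cv2.INTER_CUBIC))
E
```

```text
t 18.48 pos [0.4578 0.081  0.1635] psi 19.0 q6 -0.4 w 0.998 F [-0.1 -0.3 -0.2]
shift [0.985, 0.089, 0.079] turn [0.003, -0.007, -0.001]
```

View pics/s13.png

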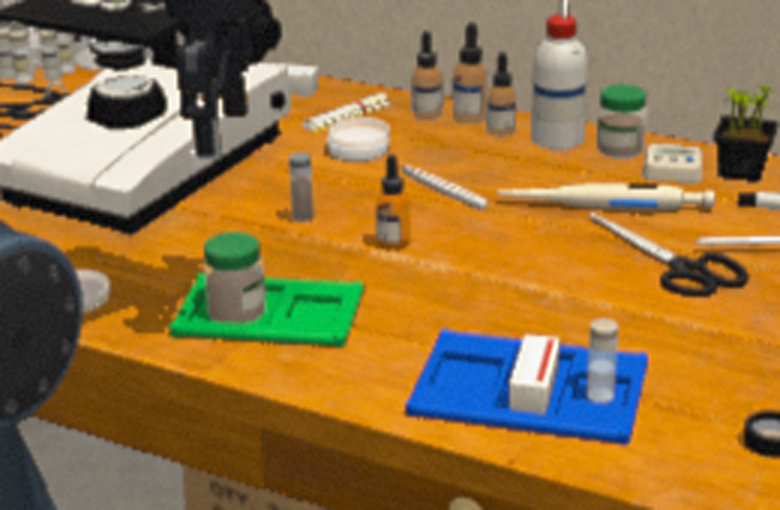

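The jar is placed. The microscope is close to the soil tube, so I'll check that clearance first.

Run:
```python
from h import *
for n in("top","scene"):
    W=world(n,np.load(n+"0.npz")["d"])
    for lo,hi in((.03,.1),(.1,.2),(.2,.5)):
        for a,b in((.45,.55),(.55,.65),(.65,.75),(.75,.85),(.85,.95)):
            m=(W[...,0]>a)&(W[...,0]<b)&(W[...,1]>.15)&(W[...,1]<.6)&(W[...,2]>lo)&(W[...,2]<hi)
            if m.sum()>5: print(n,"z",lo,"x",a,m.sum(),"min y",np.percentile(W[m][:,1],[0,3]).round(3))
```

```text
top z 0.03 x 0.45 501 min y [0.249 0.255]
top z 0.03 x 0.55 963 min y [0.245 0.25 ]
top z 0.03 x 0.65 356 min y [0.245 0.247]
top z 0.03 x 0.75 195 min y [0.151 0.16 ]
top z 0.03 x 0.85 276 min y [0.15  0.164]
top z 0.1 x 0.55 272 min y [0.255 0.257]
top z 0.1 x 0.65 294 min y [0.253 0.254]
top z 0.1 x 0.75 590 min y [0.241 0.242]
top z 0.1 x 0.85 231 min y [0.566 0.571]
top z 0.2 x 0.45 759 min y [0.29  0.294]
top z 0.2 x 0.55 2307 min y [0.255 0.274]
top z 0.2 x 0.65 1923 min y [0.253 0.266]
top z 0.2 x 0.75 952 min y [0.301 0.302]
scene z 0.03 x 0.55 75 min y [0.241 0.242]
scene z 0.03 x 0.65 323 min y [0.242 0.245]
scene z 0.03 x 0.75 306 min y [0.152 0.237]
scene z 0.03 x 0.85 6 min y [0.152 0.152]
scene z 0.1 x 0.55 29 min y [0.418 0.419]
scene z 0.1 x 0.75 180 min y [0.239 0.241]
scene z 0.2 x 0.45 864 min y [0.287 0.292]
scene z 0.2 x 0.55 679 min y [0.288 0.29 ]
scene z 0.2 x 0.65 47 min y [0.331 0.335]
```

Emit:
apply_moves:
  steps:
    - [0.98,0.09,0.07,0.003,-0.006,0,0.3]
    - [0.98,0.09,0.07,0.003,-0.006,0,0.3]
    - [0.98,0.09,0.07,0.003,-0.006,0,0.3]
    - [0.98,0.09,0.07,0.003,-0.006,0,0.3]
    - [0.98,0.09,0.07,0.003,-0.006,0,0.3]

```text
t: 19.15
position: [0.6459, 0.128, 0.1466]
eef_rot: [-0.001, 0.986, 0.165, -0.004]
wrist_force: [-0.7, 0.4, 0.3]
grip_width: 0.702
```

```bash
python3 plan.py .650 .1285 .026 19.1;python3 - <<'E'
from h import *
im,d=camera("scene");save("s14.png",cv2.resize(im[100:270,120:380],None,fx=3,fy=3,interpolation=cv2.INTER_CUBIC))
E
```

```text
t 19.15 pos [0.6459 0.128  0.1466] psi 19.1 q6 -0.31 w 0.702 F [-0.7  0.4  0.3]
shift [0.024, 0.006, 0.603] turn [-0.002, 0.004, -0.001]
```

View pics/s14.png

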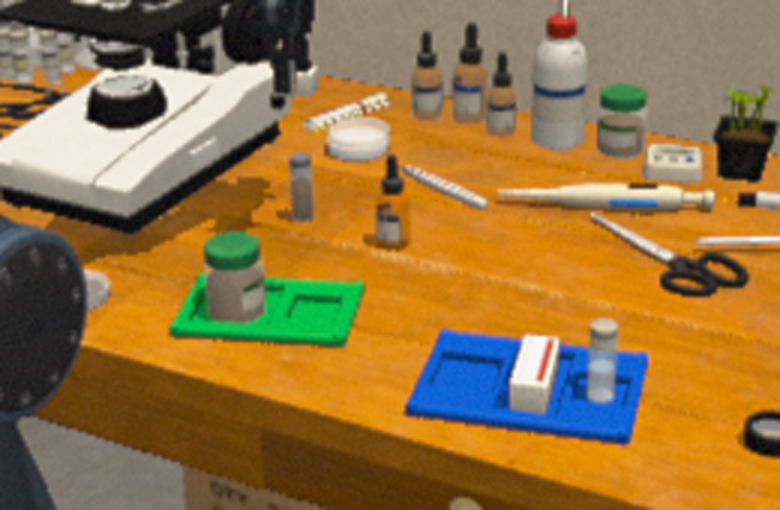

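The fingers (285,95) are over the soil tube (300,190). I'll descend and grip.

Emit:
apply_moves:
  steps:
    - [0.024,0.006,0.15,-0.002,0.004,0,0.3]
    - [0.024,0.006,0.4,-0.002,0.004,0,0.3]
    - [0.024,0.006,0.55,-0.002,0.004,0,0.3]
    - [0.024,0.006,0.6,-0.002,0.004,0,0.3]
    - [0.024,0.006,0.6,-0.002,0.004,0,0.6]
  force: 30

```text
t: 19.82
position: [0.6479, 0.1282, 0.027]
eef_rot: [-0.0, 0.986, 0.165, -0.001]
wrist_force: [-0.1, 0.8, 0.3]
grip_width: 0.501
```

Emit:
apply_moves:
  steps:
    - [0,0,0,0,0,0,0.8]
    - [0,0,0,0,0,0,1]
    - [0,0,0,0,0,0,1]
    - [0,0,0,0,0,0,1]

```text
t: 20.32
position: [0.6489, 0.1282, 0.0289]
eef_rot: [-0.0, 0.986, 0.165, -0.0]
wrist_force: [-1.3, 0.1, 5.9]
grip_width: 0.267
```

Emit:
apply_moves:
  steps:
    - [0,0,-0.1,0,0,0,1]
    - [0,0,-0.35,0,0,0,1]
    - [0,0,-0.55,0,0,0,1]
    - [0,0,-0.55,0,0,0,1]

```text
t: 20.82
position: [0.6521, 0.1285, 0.1445]
eef_rot: [0.001, 0.986, 0.165, 0.005]
wrist_force: [-0.4, -0.1, 0.1]
grip_width: 0.269
```

```bash
python3 plan.py .4796 .0119 .14 19.1;python3 - <<'E'
from h import *
im,d=camera("scene");save("s15.png",cv2.resize(im[100:270,120:380],None,fx=3,fy=3,interpolation=cv2.INTER_CUBIC))
E
```

```text
t 20.82 pos [0.6521 0.1285 0.1445] psi 19.0 q6 -0.31 w 0.269 F [-0.4 -0.1  0.1]
shift [-1.006, 0.269, 0.013] turn [0.002, -0.006, -0.001]
scaled [-1.0, 0.268, 0.013] [0.002, -0.006, -0.001]
```

View pics/s15.png

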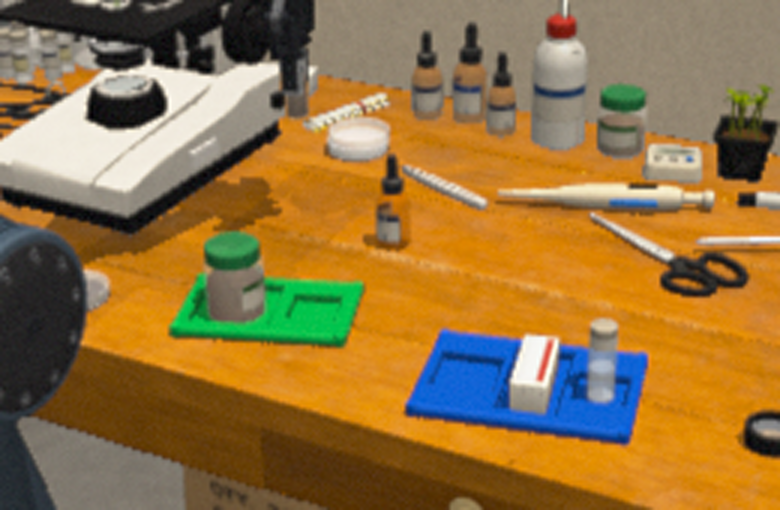

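Emit:
apply_moves:
  steps:
    - [-1,0.27,0,0.002,-0.006,0,1]
    - [-1,0.27,0,0.002,-0.006,0,1]
    - [-1,0.27,0,0.002,-0.006,0,1]
    - [-1,0.27,0,0.002,-0.006,0,1]
    - [-1,0.27,0,0.002,-0.006,0,1]

```text
t: 21.5
position: [0.4768, 0.0117, 0.1405]
eef_rot: [-0.001, 0.986, 0.164, -0.004]
wrist_force: [1.2, 0.1, -0.2]
grip_width: 0.266
```

```bash
python3 plan.py .4796 .0119 .032 19.1
```

```text
t 21.5 pos [0.4768 0.0117 0.1405] psi 18.9 q6 -0.54 w 0.266 F [ 1.2  0.1 -0.2]
shift [0.017, 0.006, 0.542] turn [-0.002, 0.005, -0.002]
```

Emit:
apply_moves:
  steps:
    - [0.01,0.005,0.15,-0.002,0.004,0,1]
    - [0.01,0.005,0.32,-0.002,0.004,0,1]
    - [0.01,0.005,0.42,-0.002,0.004,0,1]
    - [0.01,0.005,0.42,-0.002,0.004,0,1]

```text
t: 22.0
position: [0.4784, 0.0122, 0.0547]
eef_rot: [-0.001, 0.986, 0.165, -0.002]
wrist_force: [0.1, -0.3, 0.4]
grip_width: 0.266
```

```bash
python3 plan.py .4796 .0119 .032 19.1;python3 - <<'E'
from h import *
im,d=camera("scene");save("s16.png",cv2.resize(im[100:270,120:380],None,fx=3,fy=3,interpolation=cv2.INTER_CUBIC))
E
```

```text
t 22.0 pos [0.4784 0.0122 0.0547] psi 19.0 q6 -0.54 w 0.266 F [ 0.1 -0.3  0.4]
shift [0.006, 0.003, 0.114] turn [-0.001, 0.002, -0.001]
```

View pics/s16.png

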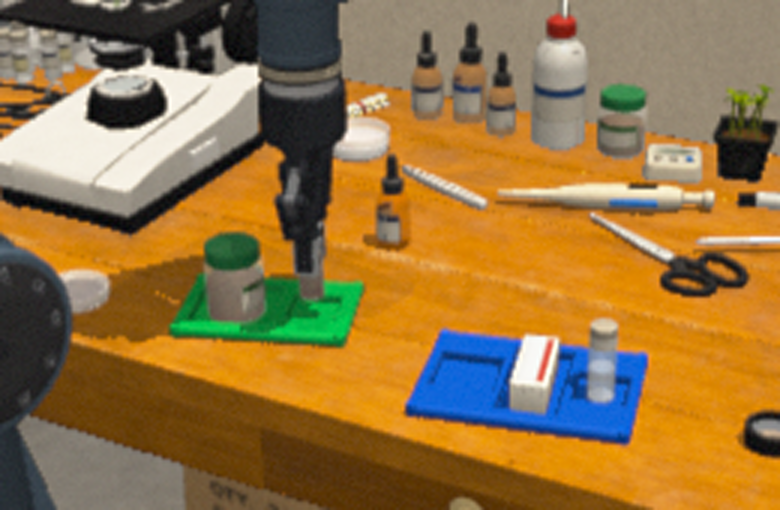

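The soil tube (312,275) is over the small pocket. I'll lower and release it.

Emit:
apply_moves:
  steps:
    - [0.006,0.003,0.07,0,0.002,0,1]
    - [0.006,0.003,0.11,0,0.002,0,1]
    - [0.006,0.003,0.114,0,0.002,0,1]
    - [0.006,0.003,0.116,0,0.002,0,0.65]
    - [0.006,0.003,0.116,0,0.002,0,0.5]

```text
t: 22.68
position: [0.4804, 0.0117, 0.0328]
eef_rot: [-0.001, 0.986, 0.165, 0.001]
wrist_force: [-0.9, -0.4, -0.1]
grip_width: 0.499
```

Emit:
apply_moves:
  steps:
    - [0,0,0,0,0,0,0.4]
    - [0,0,0,0,0,0,0.4]
    - [0,0,-0.2,0,0,0,0.4]
    - [0,0,-0.4,0,0,0,0.4]
    - [0,0,-0.6,0,0,0,0.3]

```text
t: 23.3
position: [0.4799, 0.0116, 0.1539]
eef_rot: [-0.001, 0.986, 0.165, 0.001]
wrist_force: [-0.3, -1.5, -0.5]
grip_width: 0.703
```

```bash
python3 plan.py .642 .016 .18 13.4;python3 - <<'E'
from h import *
im,d=camera("scene");save("s17.png",cv2.resize(im[100:270,120:380],None,fx=3,fy=3,interpolation=cv2.INTER_CUBIC))
E
```

```text
t 23.3 pos [0.4799 0.0116 0.1539] psi 19.0 q6 -0.54 w 0.703 F [-0.3 -1.5 -0.5]
shift [0.774, 0.242, -0.129] turn [-0.001, -0.001, 0.062]
```

View pics/s17.png

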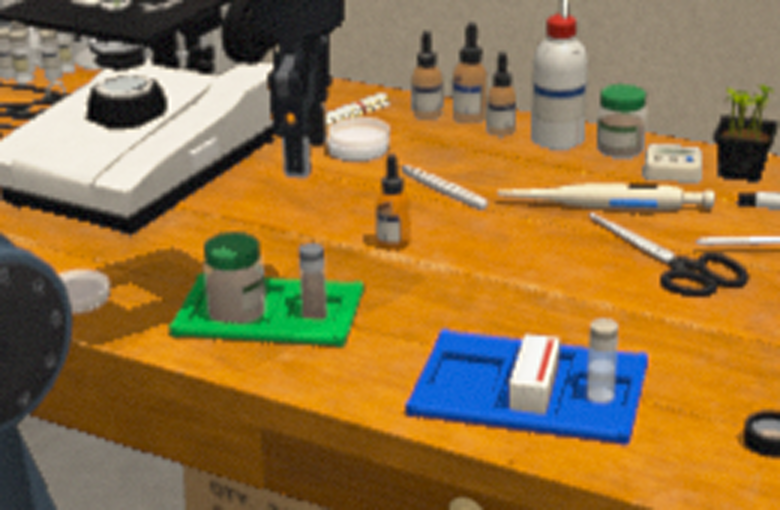

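The soil tube stands upright at (313,280). The dropper is next, approached from above its 98 mm height.

Emit:
apply_moves:
  steps:
    - [0.3,0.1,-0.13,0,0,0.06,0.15]
    - [0.77,0.24,-0.13,0,0,0.06,0.15]
    - [0.77,0.24,-0.13,0,0,0.06,0.15]
    - [0.77,0.24,-0.13,0,0,0.06,0.15]
    - [0.77,0.24,-0.13,0,0,0.06,0.15]

```text
t: 23.98
position: [0.6422, 0.0162, 0.185]
eef_rot: [0.0, 0.993, 0.118, 0.004]
wrist_force: [0.1, -0.2, -0.4]
grip_width: 0.849
```

```bash
python3 plan.py .642 .016 .12 13.4  .642 .016 .030 13.4;python3 - <<'E'
from h import *
im,d=camera("scene");save("s18.png",cv2.resize(im[100:270,120:380],None,fx=3,fy=3,interpolation=cv2.INTER_CUBIC))
E
```

```text
t 23.98 pos [0.6422 0.0162 0.185 ] psi 13.6 q6 -0.39 w 0.849 F [ 0.1 -0.2 -0.4]
shift [-0.003, -0.0, 0.325] turn [0.001, -0.004, 0.002]
t 23.98 pos [0.6422 0.0162 0.185 ] psi 13.6 q6 -0.39 w 0.849 F [ 0.1 -0.2 -0.4]
shift [-0.007, -0.001, 0.775] turn [0.001, -0.004, 0.002]
```

View pics/s18.png

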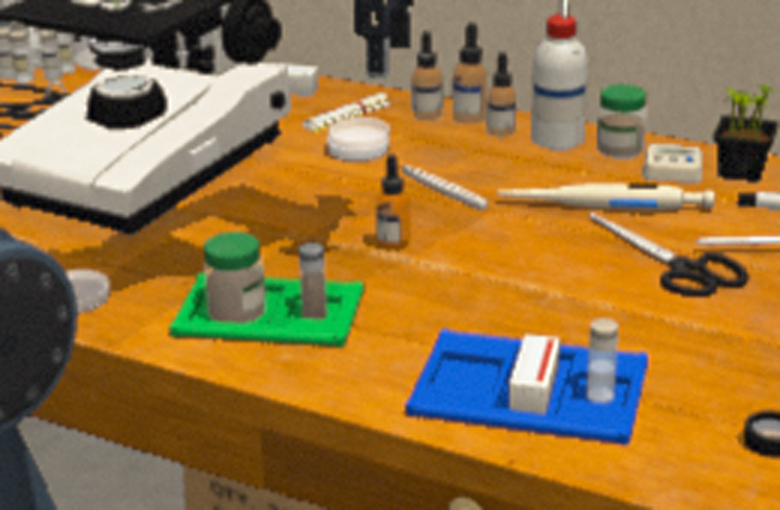

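The gripper tips (380,70) are above the dropper (392,200). I'll descend in stages.

Emit:
apply_moves:
  steps:
    - [-0.005,0,0.2,0,-0.004,0,0.15]
    - [-0.005,0,0.4,0,-0.004,0,0.15]
    - [-0.005,0,0.6,0,-0.004,0,0.15]
    - [-0.005,0,0.72,0,-0.004,0,0.15]
    - [-0.005,0,0.765,0,-0.004,0,0.15]
  force: 40

```text
t: 24.65
position: [0.6394, 0.0161, 0.0306]
eef_rot: [0.0, 0.993, 0.118, -0.002]
wrist_force: [0.1, -0.6, 0.3]
grip_width: 0.849
```

```bash
python3 plan.py .642 .016 .030 13.4
```

```text
t 24.65 pos [0.6394 0.0161 0.0306] psi 13.6 q6 -0.38 w 0.849 F [ 0.1 -0.6  0.3]
shift [0.013, 0.004, 0.003] turn [0.0, 0.002, 0.002]
```

Emit:
apply_moves:
  steps:
    - [0.01,0.003,0.003,0,0.002,0,0.4]
    - [0.01,0.003,0.003,0,0.002,0,0.6]
    - [0.01,0.003,0.003,0,0.002,0,0.9]
    - [0.01,0.003,0.003,0,0.002,0,0.9]
    - [0.01,0.003,0.003,0,0.002,0,0.9]

```text
t: 25.28
position: [0.6424, 0.0159, 0.0314]
eef_rot: [0.0, 0.993, 0.118, 0.001]
wrist_force: [-0.0, 0.3, 6.7]
grip_width: 0.365
```

```bash
python3 plan.py .642 .016 .15 13.4;python3 - <<'E'
from h import *
im,d=camera("scene");save("s19.png",cv2.resize(im[100:270,120:380],None,fx=3,fy=3,interpolation=cv2.INTER_CUBIC))
E
```

```text
t 25.27 pos [0.6424 0.0159 0.0314] psi 13.6 q6 -0.39 w 0.365 F [-0.   0.3  6.7]
shift [-0.001, -0.0, -0.593] turn [0.001, -0.001, 0.002]
```

View pics/s19.png

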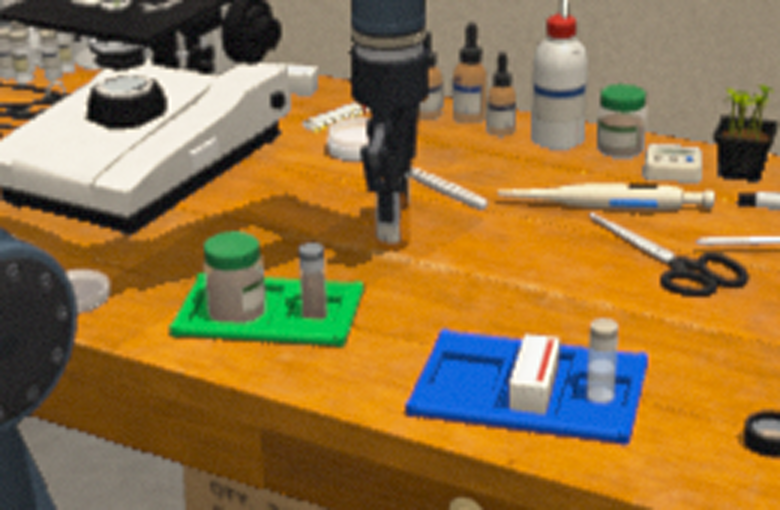

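It is gripped on the body, with an opening of about 31 mm. I'll lift it.

Emit:
apply_moves:
  steps:
    - [0,0,-0.1,0,0,0,0.9]
    - [0,0,-0.35,0,0,0,0.9]
    - [0,0,-0.55,0,0,0,0.9]
    - [0,0,-0.55,0,0,0,0.9]

```text
t: 25.82
position: [0.6451, 0.0156, 0.1464]
eef_rot: [0.002, 0.993, 0.118, 0.005]
wrist_force: [0.5, 0.2, 0.2]
grip_width: 0.369
```

```bash
python3 plan.py .442 -.159 .14 13.4;python3 - <<'E'
from h import *
im,d=camera("scene");save("s20.png",cv2.resize(im[100:270,120:380],None,fx=3,fy=3,interpolation=cv2.INTER_CUBIC))
E
```

```text
t 25.82 pos [0.6451 0.0156 0.1464] psi 13.6 q6 -0.39 w 0.369 F [0.5 0.2 0.2]
shift [-1.192, 0.61, 0.023] turn [0.003, -0.007, 0.002]
scaled [-1.0, 0.512, 0.019] [0.002, -0.005, 0.002]
```

View pics/s20.png

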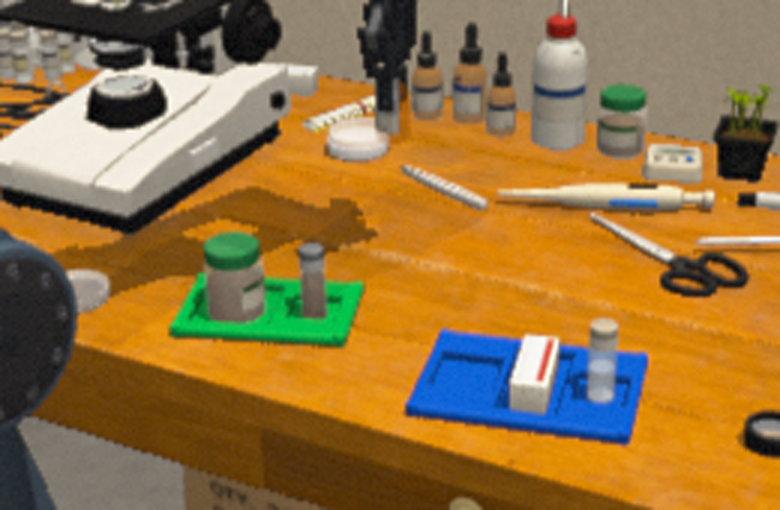

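Emit:
apply_moves:
  steps:
    - [-1,0.55,0.01,0.003,-0.007,0,0.9]
    - [-1,0.55,0.01,0.003,-0.007,0,0.9]
    - [-1,0.55,0.01,0.003,-0.007,0,0.9]
    - [-1,0.55,0.01,0.003,-0.007,0,0.9]
    - [-1,0.55,0.01,0.003,-0.007,0,0.9]

```text
t: 26.5
position: [0.4715, -0.1387, 0.14]
eef_rot: [-0.002, 0.993, 0.116, -0.005]
wrist_force: [0.9, -0.1, -1.1]
grip_width: 0.368
```

```bash
python3 plan.py .442 -.159 .10 13.4
```

```text
t 26.5 pos [ 0.4715 -0.1387  0.14  ] psi 13.3 q6 -0.74 w 0.368 F [ 0.9 -0.1 -1.1]
shift [-0.165, 0.066, 0.201] turn [-0.003, 0.006, -0.001]
```

Emit:
apply_moves:
  steps:
    - [-0.165,0.066,0.05,-0.003,0.006,0,0.9]
    - [-0.165,0.066,0.15,-0.003,0.006,0,0.9]
    - [-0.165,0.066,0.3,-0.003,0.006,0,0.9]
    - [-0.165,0.066,0.36,-0.003,0.006,0,0.9]
    - [-0.165,0.066,0.36,-0.003,0.006,0,0.9]

```text
t: 27.12
position: [0.4415, -0.1581, 0.0673]
eef_rot: [-0.001, 0.993, 0.117, -0.001]
wrist_force: [-0.5, -0.5, -1.0]
grip_width: 0.362
```

```bash
python3 plan.py .442 -.159 .0345 13.4;python3 - <<'E'
from h import *
im,d=camera("scene");save("s21.png",cv2.resize(im[100:270,120:380],None,fx=3,fy=3,interpolation=cv2.INTER_CUBIC))
E
```

```text
t 27.12 pos [ 0.4415 -0.1581  0.0673] psi 13.4 q6 -0.82 w 0.362 F [-0.5 -0.5 -1. ]
shift [0.002, 0.005, 0.164] turn [-0.002, 0.001, -0.0]
```

View pics/s21.png

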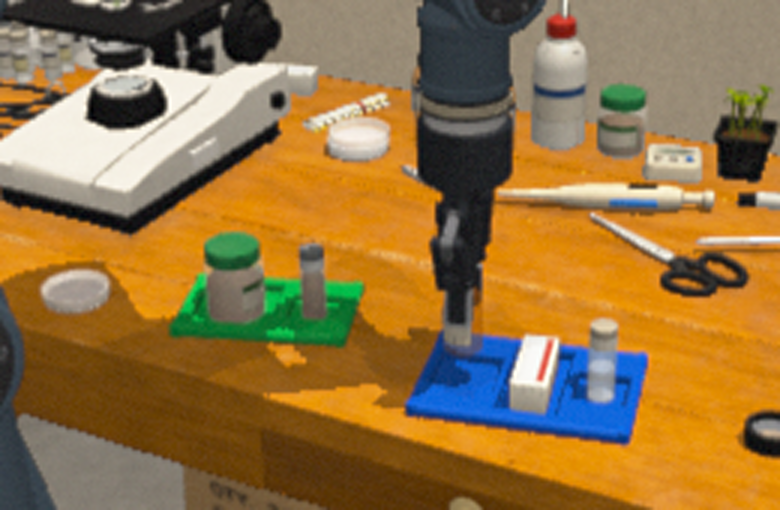

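The bottle (463,335) is over the larger end pocket. I'll lower and release it, then rise past the bulb.

Emit:
apply_moves:
  steps:
    - [0.002,0.005,0.09,-0.002,0,0,0.9]
    - [0.002,0.005,0.15,-0.002,0,0,0.9]
    - [0.002,0.005,0.164,-0.002,0,0,0.9]
    - [0.002,0.005,0.166,-0.002,0,0,0.6]
    - [0.002,0.005,0.166,-0.002,0,0,0.4]

```text
t: 27.8
position: [0.4428, -0.1596, 0.0352]
eef_rot: [0.001, 0.993, 0.117, 0.0]
wrist_force: [-0.2, 0.0, 0.2]
grip_width: 0.591
```

Emit:
apply_moves:
  steps:
    - [0,0,0,0,0,0,0.2]
    - [0,0,0,0,0,0,0.2]
    - [0,0,-0.2,0,0,0,0.2]
    - [0,0,-0.5,0,0,0,0.2]
    - [0,0,-0.75,0,0,0,0.2]

```text
t: 28.42
position: [0.4426, -0.1592, 0.1871]
eef_rot: [0.001, 0.993, 0.117, 0.001]
wrist_force: [0.8, -0.8, -1.1]
grip_width: 0.796
```

```bash
python3 plan.py .30 -.50 .22 -40;python3 - <<'E'
from h import *
im,d=camera("scene");save("s22.png",cv2.resize(im[100:270,120:380],None,fx=3,fy=3,interpolation=cv2.INTER_CUBIC))
E
```

```text
t 28.43 pos [ 0.4426 -0.1592  0.1871] psi 13.4 q6 -0.81 w 0.796 F [ 0.8 -0.8 -1.1]
shift [-1.088, 1.493, -0.161] turn [0.002, -0.001, 0.593]
scaled [-0.729, 1.0, -0.108] [0.001, -0.001, 0.397]
```

View pics/s22.png

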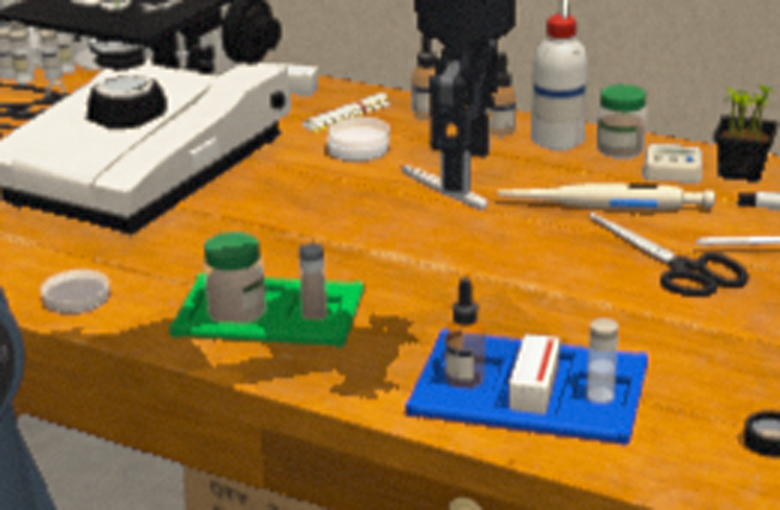

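All five items are in their pockets. I'll swing the arm clear to verify from above.

Emit:
apply_moves:
  steps:
    - [0,0,-0.3,0,0,0,0.2]
    - [-0.3,1,-0.3,0,0,0.3,0.2]
    - [-0.3,1,-0.3,0,0,0.3,0.2]
    - [-0.3,1,-0.3,0,0,0.3,0.2]
    - [-0.3,1,-0.3,0,0,0.3,0.2]

```text
t: 29.1
position: [0.4327, -0.3725, 0.2543]
eef_rot: [0.005, 0.993, -0.12, 0.007]
wrist_force: [0.3, 1.3, -0.4]
grip_width: 0.799
```

```bash
python3 plan.py .186 -.597 .231 -72.7
```

```text
t 29.1 pos [ 0.4327 -0.3725  0.2543] psi -13.8 q6 -0.67 w 0.799 F [ 0.3  1.3 -0.4]
shift [-0.932, 1.383, 0.114] turn [-0.0, -0.011, 0.655]
scaled [-0.674, 1.0, 0.082] [-0.0, -0.008, 0.473]
```

Emit:
apply_moves:
  steps:
    - [-0.6,1,0.05,0,-0.01,0.5,0.2]
    - [-0.6,1,0.05,0,-0.01,0.5,0.2]
    - [-0.6,1,0.05,0,-0.01,0.5,0.2]
    - [-0.6,1,0.05,0,-0.01,0.5,0.2]
    - [-0.6,1,0.05,0,-0.01,0.5,0.2]

```text
t: 29.72
position: [0.266, -0.5402, 0.2433]
eef_rot: [0.001, 0.87, -0.493, -0.0]
wrist_force: [-0.2, -0.2, 0.7]
grip_width: 0.801
```

Run:
```python
from h import *
print(sense()["position"].round(3))
G=(.4655,.0525,.334);B=(.4545,-.2115,.234)
Ws={}
for n in("top","scene"):
    im,d=camera(n);np.savez(n+"F.npz",im=im,d=d);W=world(n,d)
    a,b=((150,110),(130,120))[n=="scene"]
    save(n+"F.png",cv2.resize(im[b:b+150,a:a+260],None,fx=3,fy=3,interpolation=cv2.INTER_CUBIC))
    im0=np.load(n+"0.npz")["im"].astype(int)
    hsv=cv2.cvtColor(im,cv2.COLOR_RGB2HSV)
    # tray pose re-estimated from initial frame of same camera
    z0=np.load(n+"0.npz");W0=world(n,z0["d"]);h0=cv2.cvtColor(z0["im"],cv2.COLOR_RGB2HSV)
    for nm,(lo,hi),items in(("green",(45,75),{"jar":(0,.03,.073,.03),"soil":(0,-.043,.073,.018)}),("blue",(100,125),{"drop":(0,.054,.101,.02),"pack":(0,-.005,.031,.045),"clear":(0,-.06,.073,.018)})):
        c=(h0[...,0]>lo)&(h0[...,0]<hi)&(h0[...,1]>120)&(W0[...,2]<.025)&(W0[...,0]>.36)&(W0[...,0]<.6)&(abs(W0[...,1])<.42)
        k,lab,st,_=cv2.connectedComponentsWithStats(c.astype(np.uint8));c=lab==1+st[1:,4].argmax()
        (cx,cy),_,ang=cv2.minAreaRect((W0[c][:,:2]*1000).astype(np.float32));a=np.radians(ang);C=np.array([cx,cy])/1000
        L=(W[...,:2]-C)@np.array([[np.cos(a),-np.sin(a)],[np.sin(a),np.cos(a)]])
        for it,(x,y,h,r) in items.items():
            m=(abs(W[...,2]-h)<.007)&(abs(L[...,0]-x)<(r+.012))&(abs(L[...,1]-y)<min(r+.012,.03))
            T=L[m]; print(n,it,m.sum(),"tray-frame bbox ctr err mm",(((T.min(0)+T.max(0))/2-[x,y])*1000).round(1),"ext",((T.max(0)-T.min(0))*1000).round(0),"mean err",((T.mean(0)-[x,y])*1000).round(1),"topz",np.percentile(W[m][:,2],90).round(4))
    for o in("dish","loupe"): print(o,[([round(v) for v in r["box"]],round(r["score"],2)) for r in spot_in(o,n)][:2])
```

```text
[ 0.266 -0.54   0.243]
top jar 185 tray-frame bbox ctr err mm [-2.  -1.3] ext [49. 49.] mean err [-2.2 -1.5] topz 0.0773
top soil 37 tray-frame bbox ctr err mm [-2.2 -2. ] ext [20. 21.] mean err [-2.4 -1.9] topz 0.0763
top drop 10 tray-frame bbox ctr err mm [ 0.  -1.2] ext [ 9. 10.] mean err [ 0.  -1.2] topz 0.0997
top pack 208 tray-frame bbox ctr err mm [ 0.9 -2.1] ext [78. 32.] mean err [ 0.9 -1.2] topz 0.0356
top clear 37 tray-frame bbox ctr err mm [-0.  -1.7] ext [19. 21.] mean err [-0.1 -1.8] topz 0.0774
dish [([152, 214, 20, 18], 0.72)]
loupe [([345, 205, 22, 11], 0.61)]
scene jar 161 tray-frame bbox ctr err mm [-0.1  0.1] ext [53. 50.] mean err [-4.2 -1. ] topz 0.075
scene soil 39 tray-frame bbox ctr err mm [-0.3 -0.1] ext [30. 19.] mean err [-2.6 -0.3] topz 0.0746
scene drop 13 tray-frame bbox ctr err mm [3.9 1.9] ext [10.  9.] mean err [2.4 1.8] topz 0.1005
scene pack 233 tray-frame bbox ctr err mm [2.7 1.2] ext [84. 31.] mean err [-1.4  0.4] topz 0.0326
scene clear 53 tray-frame bbox ctr err mm [-0.2  0.9] ext [25. 20.] mean err [-1.5  0.9] topz 0.0735
dish [([134, 189, 24, 15], 0.57)]
loupe [([366, 236, 37, 24], 0.83)]
```

View pics/topF.png

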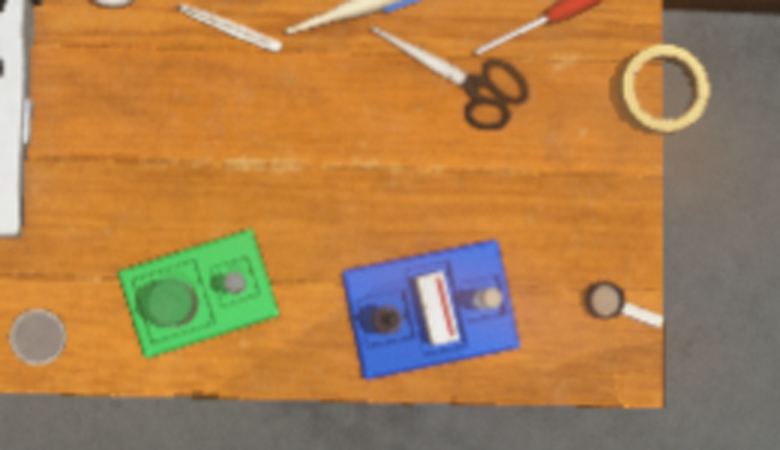

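View pics/sceneF.png

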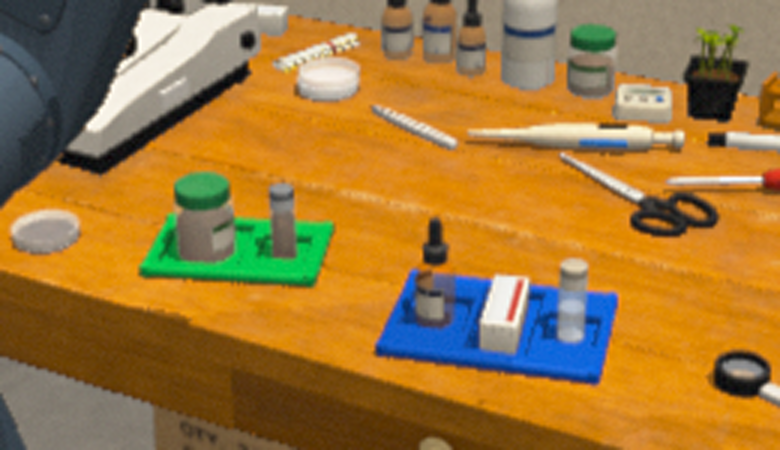

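Both views show all five items upright or flat in their pockets, within about 4 mm of centre. Dish and loupe are where they were. Handing in.

Run:
```python
from h import *
print(finish_job(), sense()["t"])
```

```text
the job is handed in; nothing more can be done
the job is handed in; nothing more can be done
```

Both kits are made up and the job is handed in, at about 30 s of the 125 s allowed; the hand-in gives no verdict. The seed jar and soil tube are in the green tray. The slide pack, dropper bottle and clear tube are in the blue tray.

- **Placement:** in the last top and scene pictures every item is released and stands upright, or lies flat for the pack, lengthwise in its pocket. Offsets from pocket centre were about 0–4 mm against the 12 mm limit. The two cameras disagreed by about 2–4 mm, and the largest reading was 4.2 mm, for the jar.
- **Resting height:** top heights read about 2–6 mm higher than expected with the item on the pocket floor. The top camera read about the same amount high on items still on the bare table, so I take this as camera error.
- **Bystanders:** the petri dish and loupe look unmoved in both views. I checked this by eye and by detection boxes, not by an exact measurement.
- **Arm:** it was parked clear of the table edge, touching nothing. Wrist forces reported after each move stayed below 8 N.

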